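Walk a loaded vial block square into its corner stop

TASK

The heavy aluminium vial block stands askew in front of the corner stop; do not grip or lift it, but walk it round with fingertip pushes at alternate corners until its long side beside the small thermometer well is square to the long fence while still clear of it, because a skewed corner would bend the spring-loaded sensor pin in the fence. Only then push it home: that long side flush on the fence with the pin pressed in, and the end beside the thermometer well against the short stop. Keep the three vials standing in their wells and leave the things around the work where they are.

Things in the scene. Friction and masses are not known exactly. Their poses are not given: they have to be found in the camera images.
- nest: L-shaped aluminium corner stop, fixed. Origin: inner corner of its two locating faces, at bench height; +y runs along the long fence toward the short stop, +x into the fence. Bars 12 mm thick, 25 mm high: fence face in plane x = 0 from y = -10 to -160 mm, stop face in plane y = 0 from x = -8 to -88 mm. Feet and black sensor body lie outside (x > 0 or y > 0), up to 30 mm high
- pin (a joint): spring-loaded sensor pin, 7 mm thick, round end, in the fence face at point pin_seat. 0 = fully out (6 mm proud of the fence), 0.006 m = flush; takes 0.3 N to start and 0.9 N when flush, less than the block's friction on the bench. Stiff sideways: a block end slid along the fence would catch on it, so come at it with the long side, opposite the home place
- pin_seat (a point): point in the fence face on the pin's axis, at (0, -64, 18) mm in the nest's frame; behind the middle of the block's long side when it is home
- block: aluminium vial block, 97 (x) by 128 (y) by 40 mm high, 0.65 to 0.95 kg; 3 to 8 N slide it, more if pressed down. Origin: centre of underside. 3 x 4 wells 25 mm wide, but in the (+x, +y) corner a small thermometer well, 9 mm. Home: axes parallel to the nest's, +x long side on the fence, +y end on the stop. Starts 48 to 84 degrees counter-clockwise (from above) of that, about 0.13 m off the fence
- corner_a (a point): bottom corner of the block beside the thermometer well, at (+48.5, +64, 0) mm in the block's frame; it belongs in the nest's inner corner
- corner_b (a point): the other bottom corner of the long side that belongs on the fence, at (+48.5, -64, 0) mm in the block's frame
- vial_a: screw-cap glass vial 23 mm thick, 50 mm high, standing loose in a well of the block, its top 58 mm above the bench. Origin: centre of its underside
- vial_b: second vial, the same
- vial_c: third vial, the same
- tape: roll of masking tape, 68 mm wide, 18 mm high, lying on the bench to the right of the work; leave it
- bench_timer: bench timer, 66 x 66 x 20 mm, lying beyond the work to the right; leave it
- felt_marker: marker pen, 132 mm long, 18 mm thick, lying on the bench to the far right of the work; leave it
- dropper: amber dropper bottle, 38 mm wide, 98 mm high, standing at the near left of the work; leave it

How it is judged:
By the outcome, as a careful person would: the job done as asked, in the order asked, and still so for the second after the job is handed in, with the robot touching nothing.
It also fails if it takes over 64 s, if anything falls off the work surface, if the arm or the gripper's body presses on something with over 40 N, if the wrist force passes 120 N, or if a joint passes its speed limit or range.

ROBOT

A 6-joint arm with a two-finger parallel gripper is mounted at the origin on a cart in front of the work surface, level with it; the furniture and walls round the work are solid. World frame = base frame: x ahead of the robot, y to its left, z up, the work surface at z = 0. Lengths are in mm, angles in rad, forces in N, time in s.
With the tool pointing down it reaches from about 275 to 1000 mm from the base axis. Payload 8.4 kg.
Tool frame: the origin (TCP) lies midway between the tips of the shut fingers; the grasp point (between the pads) lies 19 mm behind it; z points along the fingers, y is the line along which they close (so a half turn about z gives the same grasp; the last joint's range is limited). The gripper opens to 85 mm and grips with 20 to 120 N. Pads are 22 mm wide; open, the fingers measure 114 mm over their backs; the gripper's body (76 mm by 85 mm) begins 54 mm behind the grasp point. The pads swing forward as they close: fully open they stand 13 mm farther back than shut.
Start: joints at [-1.126, 0.353, 1.633, -0, 1.155, -0.002], TCP at [270.05, -563.65, 231.281] pointing down, gripper open.
Joint ranges: [-2.63, 2.63], [-0.92, 2.1], [0.06, 2.66], [-1.3, 4.44], [0, 2.69], [-3.02, 3.02]. Speed limits (rad/s): [2.22, 2.22, 2.79, 3.14, 3.14, 3.14].

INTERFACE

Orientations are given as [roll, pitch, yaw] about the fixed x, y, z axes, in that order (R = Rz(yaw) Ry(pitch) Rx(roll)).
In Python, from rig import monitor, imaging, r gives the robot as it stands.
- The arm moves only by the tool drive_tool, never from a script. Its argument "plan" is a list of rows, each an object of numbers: "x", "y", "z": the shift along the tool's x, y, z in units of 50 mm (1.0 is 50 mm); "ax", "ay", "az": the turn, a rotation vector about the tool's x, y, z in units of 6 degrees (1.0 is 6 degrees); "hand": the finger opening in mm, from 0 to 85.4. In form: [{"x": .., "y": .., "z": .., "ax": .., "ay": .., "az": .., "hand": ..}, ...]. A call has 1 to 8 rows; each row is the pose to reach, as a shift and turn from the pose commanded when the call began, along the tool's axes at that moment; what a row does not reach only later rows make up. A row lasts 1/10 s, in which the tool goes at most 50 mm and 8.59 degrees, less where a joint would pass 70% of its speed; a pose out of reach is approached as far as the arm can. A call with a gripper value outside its range is refused whole. The fingers move at their own pace and stop on an object; "grip_force" is the grip in N (left out, the last holds). Time passes only in rows, so rows that repeat a pose let the fingers close. It gives the time, the measured TCP pose, the force, the opening and the grip force at its end, in the units of the state.
- monitor.sense(): the state, without advancing time (a new reading comes with each control period).
- imaging.grab_frame(name): name is "scene" or "top"; returns the picture (384x512x3 uint8, red, green, blue); there is no depth.
- imaging.camera_info(name): a dict with "mtx" (3x3 intrinsics, pixels), "dist" ([k1, k2, p1, p2, k3] as OpenCV has them; the pictures are not rectified), "R" (3x3) and "t" (3): a world point X has camera coordinates R X + t. Camera axes: x right, y down, z forward; pixel columns grow to the right and rows downward; lengths in mm; the calibration is good to about 2 mm. A picture is of the moment at which its call begins. camera_info takes no time and is no camera call.
- r.sign_off(): hands the job in; it is judged then, once.
The state is a dict: "clock": time; "qpos": joint angles; "qvel": joint speeds; "joint_efforts": joint torques, N m; "eef_pos": TCP position; "tcp_rot": TCP orientation; "contact_force": force on the tool from outside, world axes, zero at the start; "wrist_torque": the same for the moment, N m; "opening": opening from 0.0 (shut) to 1.0 (fully open); "grasp_force": force on a finger pad.
Only numpy, scipy, OpenCV 4.12 (cv2) and the standard library are available. Lean on these libraries where they do the work, as an engineer would, in place of code of your own. Each camera call takes 0.05 s, during which the arm holds its last target. There are 200 camera calls.

## Working session

There is one attempt and no reset: what is moved stays moved. The work goes in short steps, Python scripts to look and compute and a tool call to move; the robot and the scene stay as the last step left them, time stands still between calls to the robot, and variables do not carry over. Pictures are saved under pics/ and viewed, at most 14 in all, crops included, and the job is handed in when it is done.

Besides the shell and the picture viewer there is one more tool, called as name([rows], argument=value, ...), one row to a line, values as JSON. drive_tool: Moves the arm, as the interface text tells. Its arguments: {"type":"object","properties":{"plan":{"type":"array","items":{"type":"object","properties":{"x":{"type":"number"},"y":{"type":"number"},"z":{"type":"number"},"ax":{"type":"number"},"ay":{"type":"number"},"az":{"type":"number"},"hand":{"type":"number"}}}},"grip_force":{"type":"number"}},"required":["plan"]}

```bash
mkdir -p pics; ls
python3 - <<'E'
from rig import monitor, imaging, r
import cv2
print(monitor.sense())
for n in("scene","top"):
    cv2.imwrite(f"pics/{n}0.png",cv2.cvtColor(imaging.grab_frame(n),cv2.COLOR_RGB2BGR)); print(imaging.camera_info(n))
E
```

```text
pics
{'clock': 0.0, 'qpos': array([-1.12642340e+00,  3.53635579e-01,  1.63416202e+00, -1.94305903e-05,
        1.15519788e+00, -2.38308624e-03]), 'qvel': array([-0.00023539,  0.00049475,  0.00160681,  0.00053051, -0.00036071,
       -0.00025998]), 'joint_efforts': array([ 3.42553474e-03, -6.05252266e+01, -3.42072916e+01, -1.12062389e-05,
        9.20211605e-03, -7.88765448e-06]), 'eef_pos': array([ 269.81921144, -563.2128383 ,  230.557603  ]), 'tcp_rot': array([-3.14018980e+00,  1.44224523e-05,  4.46763876e-01]), 'contact_force': array([-0.3312401 ,  0.84781113, -0.13998455]), 'wrist_torque': array([-0.01666152,  0.00935663,  0.01583626]), 'grasp_force': 0.0, 'opening': 0.9999781379851336}
{'mtx': array([[484.2908225 ,   0.        , 247.60326363],
       [  0.        , 484.2908225 , 196.65241383],
       [  0.        ,   0.        ,   1.        ]]), 'dist': array([0.00693779, 0.        , 0.        , 0.        , 0.        ]), 'R': array([[-0.75788765, -0.65201307, -0.02202869],
       [-0.32190561,  0.40311991, -0.85666278],
       [ 0.56743553, -0.64216298, -0.51540627]]), 't': array([ 396.16310777,  240.4423078 , 1001.68770826])}
{'mtx': array([[466.56769869,   0.        , 255.58200464],
       [  0.        , 466.56769869, 186.81606528],
       [  0.        ,   0.        ,   1.        ]]), 'dist': array([-0.16958998,  0.        ,  0.        ,  0.        ,  0.        ]), 'R': array([[ 0.00829767, -0.99961264, -0.0265655 ],
       [-0.99369632, -0.00527257, -0.11198134],
       [ 0.1117979 ,  0.02732722, -0.99335515]]), 't': array([ -53.57370266,  598.18804624, 1097.65922809])}
```

View pics/top0.png

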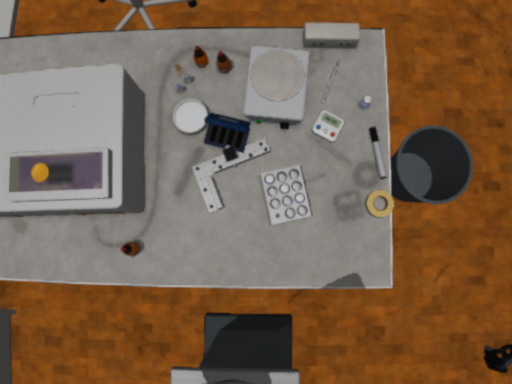

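View pics/scene0.png

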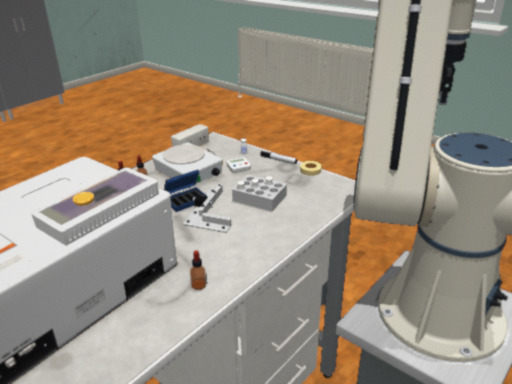

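Top view: L-stop with its inner corner near (212,175), fence running up-right to (268,145), short stop running down to (213,208). The block is at about (286,194), tape at (380,203), timer at (328,125). I'll zoom in.

Run:
```python
import cv2
a=cv2.imread("pics/top0.png")[125:235,180:320]
b=cv2.imread("pics/scene0.png")[165:240,175:300]
a=cv2.resize(a,None,fx=5,fy=5,interpolation=cv2.INTER_CUBIC);cv2.imwrite("pics/c1.png",a)
b=cv2.resize(b,None,fx=6,fy=6,interpolation=cv2.INTER_CUBIC);cv2.imwrite("pics/c2.png",b)
```

```text
(no output)
```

View pics/c1.png

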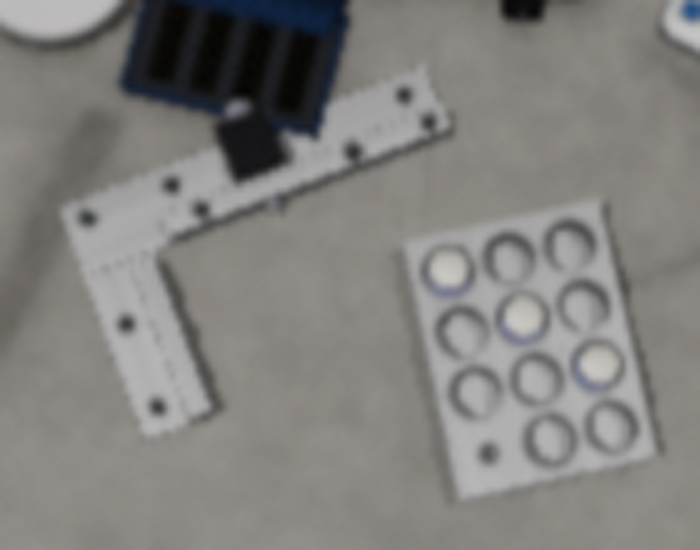

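View pics/c2.png

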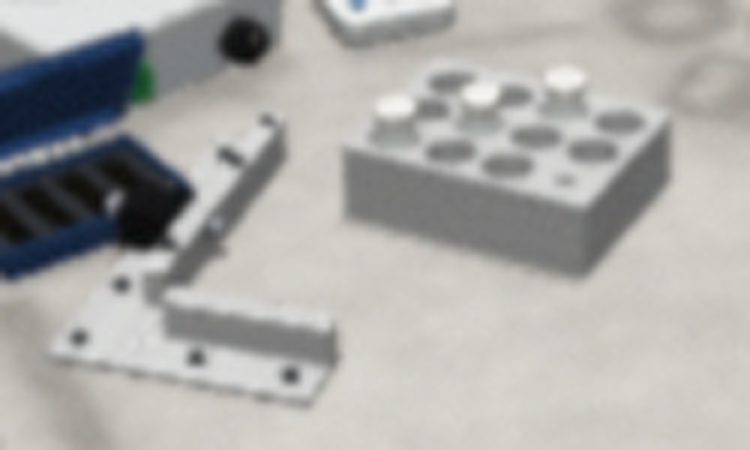

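Crop of the top view: thermometer well at crop (488,453), so the block's left side is the fence side and its bottom end is the +y end. Block top corners are near (407,243), (603,203), (657,455) and (458,497). The fence's top inner edge runs (175,240) to (450,128), the stop's about (160,258) to (213,408), and the pin is at (278,203). The oblique crop agrees.

```bash
cat > h.py <<'E'
import numpy as np, cv2
from rig import monitor, imaging, r
def ray(n,px,z):
    c=imaging.camera_info(n); R=np.array(c["R"]);t=np.array(c["t"])
    u=cv2.undistortPoints(np.array(px,float).reshape(-1,1,2),np.array(c["mtx"]),np.array(c["dist"])).reshape(-1,2)
    d=np.c_[u,np.ones(len(u))]@R; o=-R.T@t
    return (o+d*((z-o[2])/d[:,2])[:,None])[:,:2]
def crop(px,k,o): return (np.array(px,float)+.5)/k-.5+np.array(o)
def proj(n,X):
    c=imaging.camera_info(n)
    return cv2.projectPoints(np.array(X,float).reshape(-1,1,3),cv2.Rodrigues(np.array(c["R"]))[0],np.array(c["t"]),np.array(c["mtx"]),np.array(c["dist"]))[0].reshape(-1,2)
E
python3 - <<'E'
from h import *
np.set_printoptions(precision=1,suppress=True)
k,o=5,(180,125)
B=ray("top",crop([(407,243),(603,203),(657,455),(458,497)],k,o),40)
print(B,np.linalg.norm(np.roll(B,-1,0)-B,axis=1),B.mean(0))
T=ray("top",crop([(488,453)],k,o),40);print("therm",T)
F=ray("top",crop([(175,240),(450,128),(160,258),(213,408)],k,o),25)
print(F,np.linalg.norm(F[0]-F[1]),np.linalg.norm(F[2]-F[3]))
ang=lambda v:np.degrees(np.arctan2(v[1],v[0]))
print("nest y",ang(F[0]-F[1]),"stop -x",ang(F[3]-F[2]),"blk y",ang(B[3]-B[0]),ang(B[2]-B[1]))
print("pin",ray("top",crop([(278,203)],k,o),18))
k,o=6,(175,165)
print("scene block", ray("scene",crop([(343,148),(582,208),(668,115),(430,62)],k,o),40))
print("scene nest", ray("scene",crop([(165,293),(337,330),(178,255),(280,120)],k,o),25))
print("dropper,tape,timer",ray("top",[(131,248),(380,203),(328,125)],10))
E
```

```text
[[ 630.9  -62.5]
 [ 650.9 -157.2]
 [ 529.2 -182.8]
 [ 508.6  -87.7]] [ 96.8 124.4  97.3 124.9] [ 579.9 -122.6]
therm [[ 529.7 -102. ]]
[[634.1  51.8]
 [690.4 -83.1]
 [625.1  59. ]
 [551.5  31.7]] 146.1263383351905 78.53533473654107
nest y 112.66358021834898 stop -x -159.62736083717758 blk y -168.34665381310919 -168.12817980128378
pin [[653.7   1.8]]
scene block [[ 631.9  -59.1]
 [ 509.6  -86.8]
 [ 530.6 -180.1]
 [ 655.4 -149.4]]
scene nest [[625.1  67.5]
 [544.9  41.2]
 [643.3  41.3]
 [692.6 -78.8]]
dropper,tape,timer [[ 446.   260.4]
 [ 562.4 -357.4]
 [ 758.7 -230. ]]
```

```bash
cat >> h.py <<'E'
def edgefit(n,img,P0,P1,z,w=10,N=40,sgn=-1,normal=None,trim=.08):
    """line on plane z near P0-P1 (world mm): max gradient along normal; returns point, angle deg"""
    g=cv2.cvtColor(img,cv2.COLOR_RGB2GRAY).astype(np.float32)
    P0,P1=map(np.array,(P0,P1)); d=(P1-P0)/np.linalg.norm(P1-P0); nn=np.array([-d[1],d[0]])
    if normal is not None and nn@normal<0: nn=-nn
    s=np.arange(-w,w+.01,.25); pts=[]
    for f in np.linspace(trim,1-trim,N):
        L=P0+(P1-P0)*f+s[:,None]*nn
        q=proj(n,np.c_[L,np.full(len(L),z)]).astype(np.float32)
        v=cv2.remap(g,q[:,0],q[:,1],cv2.INTER_CUBIC).ravel()
        v=cv2.GaussianBlur(v[:,None],(1,9),2).ravel(); gr=np.gradient(v)*sgn
        pts.append(L[np.argmax(gr)])
    pts=np.array(pts,np.float32)
    vx,vy,x,y=cv2.fitLine(pts,cv2.DIST_HUBER,0,.5,.01).ravel()
    v=np.array([vx,vy]);v=v if v@d>0 else -v
    return np.array([x,y]),np.degrees(np.arctan2(v[1],v[0]))%360,v
E
python3 - <<'E'
from h import *
np.set_printoptions(precision=2,suppress=True)
im=cv2.cvtColor(cv2.imread("pics/top0.png"),cv2.COLOR_BGR2RGB)
sc=cv2.cvtColor(cv2.imread("pics/scene0.png"),cv2.COLOR_BGR2RGB)
for n,i in(("top",im),("scene",sc)):
    f=edgefit(n,i,(690,-83),(634+2,51),25,sgn=-1,normal=(-1,-.4),trim=.12)
    s=edgefit(n,i,(551,33),(625,60),25,sgn=-1,normal=(.3,-1),trim=.12)
    print(n,f[:2],s[:2])
    A=np.c_[f[2],-s[2]];k=np.linalg.solve(A,s[0]-f[0]);print("corner",f[0]+k[0]*f[2])
E
```

```text
top (array([663.74, -13.78], dtype=float32), np.float32(111.67655)) (array([589.86,  48.11], dtype=float32), np.float32(21.414003))
corner [632.49  64.83]
scene (array([664.96, -13.99], dtype=float32), np.float32(111.712524)) (array([588.99,  46.46], dtype=float32), np.float32(22.000801))
corner [633.7   64.53]
```

drive_tool([
  {"x":4,"y":-2,"z":0.5,"az":-6,"hand":0},
  {"x":8.14,"y":-4.07,"z":2.0,"az":-12.7,"hand":0},
  {"x":8.14,"y":-4.07,"z":2.62,"az":-12.7,"hand":0},
  {"x":8.14,"y":-4.07,"z":2.62,"az":-12.7,"hand":0},
  {"x":8.14,"y":-4.07,"z":2.62,"az":-12.7,"hand":0},
  {"x":8.14,"y":-4.07,"z":2.62,"az":-12.7,"hand":0},
  {"x":8.14,"y":-4.07,"z":2.62,"az":-12.7,"hand":0},
  {"x":8.14,"y":-4.07,"z":2.62,"az":-12.7,"hand":0},
], grip_force=20)

```text
invalid input
```

drive_tool([
  {"x":4,"y":-2,"z":0.5,"az":-6,"hand":0},
  {"x":6,"y":-3,"z":2.0,"az":-9,"hand":0},
])

```text
invalid input
```

drive_tool([
  {"x":4,"y":-2,"z":0.5,"ax":0,"ay":0,"az":-6,"hand":0},
  {"x":8.14,"y":-4.07,"z":2.0,"ax":0,"ay":0,"az":-12.7,"hand":0},
  {"x":8.14,"y":-4.07,"z":2.62,"ax":0,"ay":0,"az":-12.7,"hand":0},
  {"x":8.14,"y":-4.07,"z":2.62,"ax":0,"ay":0,"az":-12.7,"hand":0},
  {"x":8.14,"y":-4.07,"z":2.62,"ax":0,"ay":0,"az":-12.7,"hand":0},
  {"x":8.14,"y":-4.07,"z":2.62,"ax":0,"ay":0,"az":-12.7,"hand":0},
  {"x":8.14,"y":-4.07,"z":2.62,"ax":0,"ay":0,"az":-12.7,"hand":0},
  {"x":8.14,"y":-4.07,"z":2.62,"ax":0,"ay":0,"az":-12.7,"hand":0},
])

```text
clock: 0.9
eef_pos: [506.4, -258.5, 122.3]
tcp_rot: [-3.141, -0.0, 1.653]
contact_force: [0.1, -0.8, 0.2]
opening: 0.002
grasp_force: 0.0
```

drive_tool([
  {"x":0,"y":0,"z":0,"ax":0,"ay":0,"az":0,"hand":0},
  {"x":0,"y":0,"z":0,"ax":0,"ay":0,"az":0,"hand":0},
  {"x":0,"y":0,"z":0,"ax":0,"ay":0,"az":0,"hand":0},
])

```text
clock: 1.2
eef_pos: [505.3, -260.9, 123.1]
tcp_rot: [-3.141, 0.0, 1.645]
contact_force: [0.6, -0.6, 1.0]
opening: -0.001
grasp_force: 0.0
```

```bash
cat >> h.py <<'E'
import json
def rows(W,hand=0,start=None):
    """W: list of world (x,y,z,yaw deg) -> rows relative to current pose"""
    s=monitor.sense(); p=np.array(s["eef_pos"]); yaw=s["tcp_rot"][2]
    if start is not None: p=np.array(start[:3]);yaw=np.radians(start[3])
    c,n=np.cos(yaw),np.sin(yaw); M=np.array([[c,n,0],[n,-c,0],[0,0,-1]]); out=[]
    for w in W:
        v=M@(np.array(w[:3])-p)/50; dy=(w[3]-np.degrees(yaw)+180)%360-180
        out.append(dict(x=round(float(v[0]),2),y=round(float(v[1]),2),z=round(float(v[2]),2),ax=0,ay=0,az=round(-dy/6,2),hand=hand))
    print(json.dumps(out))
def rot(d): d=np.radians(d);return np.array([[np.cos(d),-np.sin(d)],[np.sin(d),np.cos(d)]])
def arc(c,th,off,by,phi,step,z=12,yaw0=None,cc=43.):
    """tool centre at body pt off (2) at contact; push CW by phi deg. lever by=|a|; returns tool poses and predicted block pose. push dir = unit vector pointing to block: given by yaw0 (deg, body)"""
    c=np.array(c,float); d=rot(yaw0)@np.array([1,0]); 
    off=np.array(off,float); lat=off-d*(off@d); icr=-lat/np.linalg.norm(lat)*cc**2/by
    I=c+rot(th)@icr; P=c+rot(th)@off; W=[]
    for a in np.arange(step,phi+.01,step):
        q=I+rot(-a)@(P-I); W.append((*q,z,th+yaw0-a))
    return W,(I+rot(-phi)@(c-I),th-phi)
E
python3 - <<'E'
from h import *
rows([(549,-204,100,101.8)]*3+[(549,-204,12,101.8)]*4)
c=(581,-121);th=101.8
W,b=arc(c,th,(-60,48),48,40,4,yaw0=0)
print(np.round(W,1)); print(b)
E
```

```text
[{"x": 1.07, "y": 0.96, "z": 0.46, "ax": 0, "ay": 0, "az": -1.25, "hand": 0}, {"x": 1.07, "y": 0.96, "z": 0.46, "ax": 0, "ay": 0, "az": -1.25, "hand": 0}, {"x": 1.07, "y": 0.96, "z": 0.46, "ax": 0, "ay": 0, "az": -1.25, "hand": 0}, {"x": 1.07, "y": 0.96, "z": 2.22, "ax": 0, "ay": 0, "az": -1.25, "hand": 0}, {"x": 1.07, "y": 0.96, "z": 2.22, "ax": 0, "ay": 0, "az": -1.25, "hand": 0}, {"x": 1.07, "y": 0.96, "z": 2.22, "ax": 0, "ay": 0, "az": -1.25, "hand": 0}, {"x": 1.07, "y": 0.96, "z": 2.22, "ax": 0, "ay": 0, "az": -1.25, "hand": 0}]
[[ 541.1 -184.3   12.    97.8]
 [ 536.4 -178.7   12.    93.8]
 [ 532.  -172.8   12.    89.8]
 [ 528.  -166.6   12.    85.8]
 [ 524.5 -160.2   12.    81.8]
 [ 521.5 -153.5   12.    77.8]
 [ 518.9 -146.6   12.    73.8]
 [ 516.8 -139.6   12.    69.8]
 [ 515.2 -132.4   12.    65.8]
 [ 514.1 -125.1   12.    61.8]]
(array([584.75824414, -94.91959241]), 61.8)
```

drive_tool([
  {"x":1.07,"y":0.96,"z":0.46,"ax":0,"ay":0,"az":-1.25,"hand":0},
  {"x":1.07,"y":0.96,"z":0.46,"ax":0,"ay":0,"az":-1.25,"hand":0},
  {"x":1.07,"y":0.96,"z":1.3,"ax":0,"ay":0,"az":-1.25,"hand":0},
  {"x":1.07,"y":0.96,"z":2.22,"ax":0,"ay":0,"az":-1.25,"hand":0},
  {"x":1.07,"y":0.96,"z":2.22,"ax":0,"ay":0,"az":-1.25,"hand":0},
  {"x":1.07,"y":0.96,"z":2.22,"ax":0,"ay":0,"az":-1.25,"hand":0},
  {"x":1.07,"y":0.96,"z":2.22,"ax":0,"ay":0,"az":-1.25,"hand":0},
])

```text
clock: 1.9
eef_pos: [550.7, -204.7, 14.4]
tcp_rot: [3.139, 0.002, 1.776]
contact_force: [0.3, 0.2, 0.2]
opening: -0.001
grasp_force: 0.0
```

Run:
```python
from h import *
s=monitor.sense();print(s["eef_pos"],s["tcp_rot"],s["contact_force"])
W,b=arc((581,-121),101.8,(-60,48),48,40,5,yaw0=0)
rows([(545.5,-189,12,101.8)]+W[:7])
```

```text
[ 550.68943259 -204.72066924   14.36493776] [3.13889617e+00 1.74600860e-03 1.77606901e+00] [0.28880406 0.20932413 0.21186989]
[{"x": 0.33, "y": -0.04, "z": 0.05, "ax": 0, "ay": 0, "az": -0.01, "hand": 0}, {"x": 0.47, "y": -0.12, "z": 0.05, "ax": 0, "ay": 0, "az": 0.83, "hand": 0}, {"x": 0.63, "y": -0.21, "z": 0.05, "ax": 0, "ay": 0, "az": 1.66, "hand": 0}, {"x": 0.8, "y": -0.28, "z": 0.05, "ax": 0, "ay": 0, "az": 2.49, "hand": 0}, {"x": 0.98, "y": -0.33, "z": 0.05, "ax": 0, "ay": 0, "az": 3.33, "hand": 0}, {"x": 1.16, "y": -0.37, "z": 0.05, "ax": 0, "ay": 0, "az": 4.16, "hand": 0}, {"x": 1.34, "y": -0.39, "z": 0.05, "ax": 0, "ay": 0, "az": 4.99, "hand": 0}, {"x": 1.52, "y": -0.4, "z": 0.05, "ax": 0, "ay": 0, "az": 5.83, "hand": 0}]
```

drive_tool([
  {"x":0.33,"y":-0.04,"z":0.05,"ax":0,"ay":0,"az":0,"hand":0},
  {"x":0.47,"y":-0.12,"z":0.05,"ax":0,"ay":0,"az":0.83,"hand":0},
  {"x":0.63,"y":-0.21,"z":0.05,"ax":0,"ay":0,"az":1.66,"hand":0},
  {"x":0.8,"y":-0.28,"z":0.05,"ax":0,"ay":0,"az":2.49,"hand":0},
  {"x":0.98,"y":-0.33,"z":0.05,"ax":0,"ay":0,"az":3.33,"hand":0},
  {"x":1.16,"y":-0.37,"z":0.05,"ax":0,"ay":0,"az":4.16,"hand":0},
  {"x":1.34,"y":-0.39,"z":0.05,"ax":0,"ay":0,"az":4.99,"hand":0},
  {"x":1.52,"y":-0.4,"z":0.05,"ax":0,"ay":0,"az":5.83,"hand":0},
])

```text
clock: 2.7
eef_pos: [515.1, -133.3, 11.7]
tcp_rot: [3.138, 0.0, 1.164]
contact_force: [-1.9, -5.3, 4.7]
opening: -0.0
grasp_force: 3.0
```

Run:
```python
from h import *
s=monitor.sense();print(s["eef_pos"],s["tcp_rot"],s["contact_force"])
i=imaging.grab_frame("top")[...,::-1];cv2.imwrite("pics/top1.png",i)
cv2.imwrite("pics/d1.png",cv2.resize(i[125:255,180:330],None,fx=5,fy=4.5,interpolation=cv2.INTER_CUBIC)[:590])
```

```text
[ 515.07040295 -133.29168209   11.74212622] [3.13783299e+00 3.02339762e-04 1.16376827e+00] [-1.94959866 -5.32534398  4.70737264]
```

View pics/d1.png

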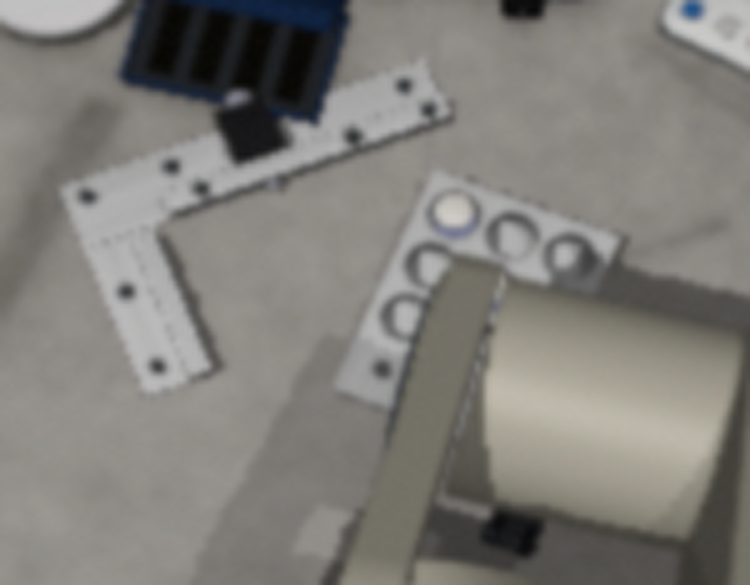

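P1 worked: corner_b is at crop (433,170), corner_a at (335,387) and the far −y corner at (627,237). The block turned about 37° clockwise, and the visible vial is still standing. Next I back off and measure.

```bash
cat >> h.py <<'E'
def block(img,cb,ca,cd,n="top"):
    """from rough world top corners b,a and (-x,-y) d: centre, yaw"""
    mid=(np.array(ca)+np.array(cd))/2
    f=edgefit(n,img,cb,ca,40,w=8,sgn=-1,normal=np.array(cb)-np.array(cd))
    e=edgefit(n,img,cb,cd,40,w=8,sgn=-1,normal=np.array(cb)-np.array(ca))
    k=np.linalg.solve(np.c_[f[2],-e[2]],e[0]-f[0]); C=f[0]+k[0]*f[2]
    th=f[1]-90; return C+rot(th)@np.array([-48.5,64]),th,e[1]+180-0
NEST=np.array([633.,64.7]);NY=21.7
def tonest(c,th): print("nest frame",np.round(rot(-NY)@(np.array(c)-NEST),1),"dyaw",round(float(th-NY),1))
def w(p): return NEST+rot(NY)@np.array(p,float)
E
python3 - <<'E'
from h import *
im=cv2.imread("pics/top1.png")[...,::-1].copy()
px=[((x+.5)/5-.5+180,(y+.5)/4.5-.5+125) for x,y in[(433,170),(335,387),(627,237)]]
P=ray("top",px,40);print(P)
c,th,e=block(im,*P);print(c,th,e);tonest(c,th)
# back off 15 along tool -x and lift
s=monitor.sense();p=s["eef_pos"];y=s["tcp_rot"][2];q=p[:2]-22*np.array([np.cos(y),np.sin(y)])
rows([(*q,12,np.degrees(y))]*2+[(*q,110,np.degrees(y))]*4)
E
```

```text
[[ 657.4091363   -74.92654318]
 [ 540.24176479  -28.6397769 ]
 [ 621.51567328 -168.70543387]]
[579.66749655 -95.78777432] 67.77353 428.0757
nest frame [-108.9 -129.4] dyaw 46.1
[{"x": -0.44, "y": 0.0, "z": -0.01, "ax": 0, "ay": 0, "az": -0.0, "hand": 0}, {"x": -0.44, "y": 0.0, "z": -0.01, "ax": 0, "ay": 0, "az": -0.0, "hand": 0}, {"x": -0.44, "y": 0.0, "z": -1.97, "ax": 0, "ay": 0, "az": -0.0, "hand": 0}, {"x": -0.44, "y": 0.0, "z": -1.97, "ax": 0, "ay": 0, "az": -0.0, "hand": 0}, {"x": -0.44, "y": 0.0, "z": -1.97, "ax": 0, "ay": 0, "az": -0.0, "hand": 0}, {"x": -0.44, "y": 0.0, "z": -1.97, "ax": 0, "ay": 0, "az": -0.0, "hand": 0}]
```

Run:
```python
from h import *
c=np.array((579.7,-95.8));th=67.8
q=c+rot(th)@np.array([-34,-92]);print(q)
s=monitor.sense();p=s["eef_pos"];y=s["tcp_rot"][2];b=p[:2]-22*np.array([np.cos(y),np.sin(y)])
rows([(*b,12,66.7)]+[(*b,110,66.7)]*2+[(*q,110,th+90)]*5)
```

```text
[ 652.03350705 -162.04095227]
[{"x": -0.44, "y": 0.0, "z": -0.01, "ax": 0, "ay": 0, "az": -0.05, "hand": 0}, {"x": -0.44, "y": 0.0, "z": -1.97, "ax": 0, "ay": 0, "az": -0.05, "hand": 0}, {"x": -0.44, "y": 0.0, "z": -1.97, "ax": 0, "ay": 0, "az": -0.05, "hand": 0}, {"x": 0.55, "y": 2.76, "z": -1.97, "ax": 0, "ay": 0, "az": -15.24, "hand": 0}, {"x": 0.55, "y": 2.76, "z": -1.97, "ax": 0, "ay": 0, "az": -15.24, "hand": 0}, {"x": 0.55, "y": 2.76, "z": -1.97, "ax": 0, "ay": 0, "az": -15.24, "hand": 0}, {"x": 0.55, "y": 2.76, "z": -1.97, "ax": 0, "ay": 0, "az": -15.24, "hand": 0}, {"x": 0.55, "y": 2.76, "z": -1.97, "ax": 0, "ay": 0, "az": -15.24, "hand": 0}]
```

drive_tool([
  {"x":-0.44,"y":0.0,"z":-0.01,"ax":0,"ay":0,"az":0,"hand":0},
  {"x":-0.44,"y":0.0,"z":-1.0,"ax":0,"ay":0,"az":-1.4,"hand":0},
  {"x":-0.44,"y":0.0,"z":-1.97,"ax":0,"ay":0,"az":-2.8,"hand":0},
  {"x":0.55,"y":2.76,"z":-1.97,"ax":0,"ay":0,"az":-15.24,"hand":0},
  {"x":0.55,"y":2.76,"z":-1.97,"ax":0,"ay":0,"az":-15.24,"hand":0},
  {"x":0.55,"y":2.76,"z":-1.97,"ax":0,"ay":0,"az":-15.24,"hand":0},
  {"x":0.55,"y":2.76,"z":-1.97,"ax":0,"ay":0,"az":-15.24,"hand":0},
  {"x":0.55,"y":2.76,"z":-1.97,"ax":0,"ay":0,"az":-15.24,"hand":0},
])

```text
clock: 3.55
eef_pos: [653.4, -161.4, 109.2]
tcp_rot: [3.14, 0.001, 2.219]
contact_force: [0.1, 0.3, 0.6]
opening: 0.001
grasp_force: 0.0
```

drive_tool([
  {"x":0,"y":0,"z":0,"ax":0,"ay":0,"az":0,"hand":0},
  {"x":0,"y":0,"z":0,"ax":0,"ay":0,"az":0,"hand":0},
])

```text
clock: 3.75
eef_pos: [652.0, -161.7, 109.0]
tcp_rot: [3.141, 0.001, 2.207]
contact_force: [0.2, 1.1, -0.0]
opening: 0.0
grasp_force: 0.0
```

Run:
```python
from h import *
c=np.array((579.7,-95.8));th=67.8
q=c+rot(th)@np.array([-34,-92])
rows([(*q,100,th+90)]*1+[(*q,12,th+90)])
s=monitor.sense();print(s["eef_pos"],s["tcp_rot"])
W,b=arc(c,th,(-34,-75.5),34,30,5,yaw0=90);print(np.round(W,0),b);tonest(*b)
```

```text
[{"x": -0.01, "y": -0.0, "z": 0.18, "ax": 0, "ay": 0, "az": -5.23, "hand": 0}, {"x": -0.01, "y": -0.0, "z": 1.94, "ax": 0, "ay": 0, "az": -5.23, "hand": 0}]
[ 651.96420876 -161.6558041   108.96071468] [3.14083893e+00 6.96297893e-04 2.20673824e+00]
[[ 627. -159.   12.  153.]
 [ 617. -160.   12.  148.]
 [ 607. -161.   12.  143.]
 [ 597. -162.   12.  138.]
 [ 587. -161.   12.  133.]
 [ 577. -159.   12.  128.]] (array([557.27738226, -78.78030679]), 37.8)
nest frame [-123.4 -105.3] dyaw 16.1
```

drive_tool([
  {"x":0,"y":0,"z":0.18,"ax":0,"ay":0,"az":-5.23,"hand":0},
  {"x":0,"y":0,"z":0.18,"ax":0,"ay":0,"az":-5.23,"hand":0},
  {"x":0,"y":0,"z":0.6,"ax":0,"ay":0,"az":-5.23,"hand":0},
  {"x":0,"y":0,"z":1.2,"ax":0,"ay":0,"az":-5.23,"hand":0},
  {"x":0,"y":0,"z":1.93,"ax":0,"ay":0,"az":-5.23,"hand":0},
  {"x":0,"y":0,"z":1.93,"ax":0,"ay":0,"az":-5.23,"hand":0},
  {"x":0,"y":0,"z":1.93,"ax":0,"ay":0,"az":-5.23,"hand":0},
])

```text
clock: 4.45
eef_pos: [651.6, -161.8, 11.9]
tcp_rot: [-3.142, -0.001, 2.756]
contact_force: [-0.7, -0.4, 0.6]
opening: -0.003
grasp_force: 0.0
```

Run:
```python
from h import *
c=np.array((579.7,-95.8));th=67.8
s=monitor.sense();print(s["eef_pos"],s["tcp_rot"])
W,b=arc(c,th,(-34,-75.5),34,30,5,yaw0=90)
q=c+rot(th)@np.array([-34,-76])
rows([(*q,12,th+90)]+W)
```

```text
[ 651.63338622 -161.79924624   11.90755278] [-3.14151951e+00 -1.00788263e-03  2.75572246e+00]
[{"x": 0.31, "y": -0.0, "z": -0.0, "ax": 0, "ay": 0, "az": 0.02, "hand": 0}, {"x": 0.48, "y": -0.13, "z": -0.0, "ax": 0, "ay": 0, "az": 0.85, "hand": 0}, {"x": 0.65, "y": -0.24, "z": -0.0, "ax": 0, "ay": 0, "az": 1.68, "hand": 0}, {"x": 0.83, "y": -0.33, "z": -0.0, "ax": 0, "ay": 0, "az": 2.52, "hand": 0}, {"x": 1.02, "y": -0.41, "z": -0.0, "ax": 0, "ay": 0, "az": 3.35, "hand": 0}, {"x": 1.21, "y": -0.47, "z": -0.0, "ax": 0, "ay": 0, "az": 4.18, "hand": 0}, {"x": 1.41, "y": -0.52, "z": -0.0, "ax": 0, "ay": 0, "az": 5.02, "hand": 0}]
```

drive_tool([
  {"x":0.31,"y":0,"z":0,"ax":0,"ay":0,"az":0,"hand":0},
  {"x":0.48,"y":-0.13,"z":0,"ax":0,"ay":0,"az":0.85,"hand":0},
  {"x":0.65,"y":-0.24,"z":0,"ax":0,"ay":0,"az":1.68,"hand":0},
  {"x":0.83,"y":-0.33,"z":0,"ax":0,"ay":0,"az":2.52,"hand":0},
  {"x":1.02,"y":-0.41,"z":0,"ax":0,"ay":0,"az":3.35,"hand":0},
  {"x":1.21,"y":-0.47,"z":0,"ax":0,"ay":0,"az":4.18,"hand":0},
  {"x":1.41,"y":-0.52,"z":0,"ax":0,"ay":0,"az":5.02,"hand":0},
  {"x":1.41,"y":-0.52,"z":0,"ax":0,"ay":0,"az":5.02,"hand":0},
])

```text
clock: 5.25
eef_pos: [577.9, -160.3, 14.2]
tcp_rot: [3.139, 0.003, 2.229]
contact_force: [-0.6, 0.6, 0.5]
opening: 0.002
grasp_force: 0.0
```

drive_tool([
  {"x":-0.44,"y":0,"z":0,"ax":0,"ay":0,"az":0,"hand":0},
  {"x":-0.44,"y":0,"z":-1.0,"ax":0,"ay":0,"az":0,"hand":0},
  {"x":-0.44,"y":0,"z":-2.0,"ax":0,"ay":0,"az":0,"hand":0},
  {"x":-0.44,"y":0,"z":-2.0,"ax":0,"ay":0,"az":0,"hand":0},
])

```text
clock: 5.65
eef_pos: [595.7, -178.5, 119.8]
tcp_rot: [3.134, 0.01, 2.234]
contact_force: [0.6, -0.2, -0.4]
opening: 0.005
grasp_force: 0.0
```

Run:
```python
from h import *
s=monitor.sense();print(s["eef_pos"],s["tcp_rot"])
i=imaging.grab_frame("top")[...,::-1];cv2.imwrite("pics/top2.png",i)
cv2.imwrite("pics/d2.png",cv2.resize(i[125:255,180:330],None,fx=5,fy=4.5,interpolation=cv2.INTER_CUBIC)[:590])
```

```text
[ 595.71754198 -178.49500165  119.79615549] [3.13426955 0.01001025 2.23398236]
```

View pics/d2.png

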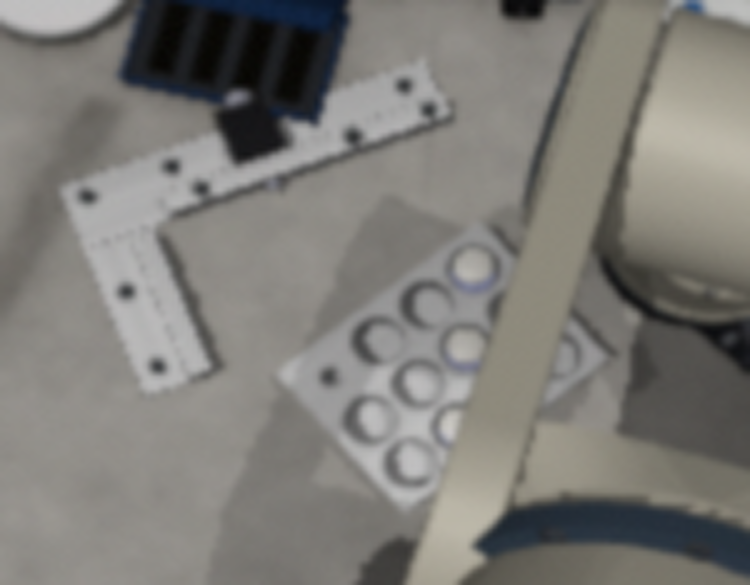

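Crop now: corner_a at (280,375), corner_b at (485,225), the other corners at (405,510) and about (612,352), vials still standing. I'll measure the pose.

Run:
```python
from h import *
im=cv2.imread("pics/top2.png")[...,::-1].copy()
px=[((x+.5)/5-.5+180,(y+.5)/4.5-.5+125) for x,y in[(280,375),(485,225),(405,510),(612,352)]]
a,b,cc,d=ray("top",px,40);print(a,b,cc,d)
print(np.linalg.norm(a-b),np.linalg.norm(a-cc))
f=edgefit("top",im,b,a,40,w=6,sgn=-1,normal=b-d)
e=edgefit("top",im,cc,a,40,w=6,sgn=-1,normal=a-b)
print(f,e)
k=np.linalg.solve(np.c_[f[2],-e[2]],e[0]-f[0]);C=f[0]+k[0]*f[2]
th=f[1]-90;c=C+rot(th)@np.array([-48.5,-64]);print(c,th);tonest(c,th);tonest((a+b+cc+d)/4,th)
```

```text
[546.45963696  -2.14876033] [ 627.64529733 -100.18569279] [475.21730183 -62.673187  ] [ 559.69967594 -161.30221676]
127.28845814777979 93.48088862688779
(array([586.87085 , -46.058018], dtype=float32), np.float32(129.63786), array([-0.637933 ,  0.7700919], dtype=float32)) (array([509.97653, -31.39642], dtype=float32), np.float32(40.46521), array([0.7608001, 0.6489863], dtype=float32))
[551.39421377 -79.25854933] 39.637863
nest frame [-129.1 -103.6] dyaw 17.9
nest frame [-129.1 -106.1] dyaw 17.9
```

Run:
```python
from h import *
c=np.array((551.8,-80));th=39.8
q=c+rot(th)@np.array([-80,48]);print(q)
rows([(*q,110,th),(*q,12,th)])
```

```text
[459.61205254 -94.33116683]
[{"x": 2.97, "y": -1.09, "z": 0.14, "ax": 0, "ay": 0, "az": 14.7, "hand": 0}, {"x": 2.97, "y": -1.09, "z": 2.1, "ax": 0, "ay": 0, "az": 14.7, "hand": 0}]
```

drive_tool([
  {"x":2.97,"y":-1.09,"z":0.2,"ax":0,"ay":0,"az":14.7,"hand":0},
  {"x":2.97,"y":-1.09,"z":0.2,"ax":0,"ay":0,"az":14.7,"hand":0},
  {"x":2.97,"y":-1.09,"z":0.2,"ax":0,"ay":0,"az":14.7,"hand":0},
  {"x":2.97,"y":-1.09,"z":0.2,"ax":0,"ay":0,"az":14.7,"hand":0},
  {"x":2.97,"y":-1.09,"z":0.2,"ax":0,"ay":0,"az":14.7,"hand":0},
  {"x":2.97,"y":-1.09,"z":0.2,"ax":0,"ay":0,"az":14.7,"hand":0},
  {"x":2.97,"y":-1.09,"z":0.2,"ax":0,"ay":0,"az":14.7,"hand":0},
  {"x":2.97,"y":-1.09,"z":0.2,"ax":0,"ay":0,"az":14.7,"hand":0},
])

```text
clock: 6.5
eef_pos: [456.3, -93.1, 101.8]
tcp_rot: [3.141, -0.0, 1.028]
contact_force: [-0.1, 0.8, -0.9]
opening: -0.0
grasp_force: 0.0
```

drive_tool([
  {"x":0,"y":0,"z":0,"ax":0,"ay":0,"az":0,"hand":0},
  {"x":0,"y":0,"z":0,"ax":0,"ay":0,"az":0,"hand":0},
])

```text
clock: 6.7
eef_pos: [456.3, -93.3, 101.6]
tcp_rot: [3.142, -0.0, 1.038]
contact_force: [-0.3, 0.1, 0.1]
opening: 0.003
grasp_force: 0.0
```

Run:
```python
from h import *
s=monitor.sense();print(s["eef_pos"],s["tcp_rot"])
c=np.array((551.8,-80));th=39.8
q=c+rot(th)@np.array([-80,48]);print(q)
rows([(*q,100,th),(*q,12,th)])
```

```text
[456.2531135  -93.25814788 101.62050248] [ 3.14153182e+00 -9.75175876e-05  1.03760996e+00]
[459.61205254 -94.33116683]
[{"x": 0.02, "y": 0.07, "z": 0.03, "ax": 0, "ay": 0, "az": 3.28, "hand": 0}, {"x": 0.02, "y": 0.07, "z": 1.79, "ax": 0, "ay": 0, "az": 3.28, "hand": 0}]
```

drive_tool([
  {"x":0.02,"y":0.07,"z":0.3,"ax":0,"ay":0,"az":3.28,"hand":0},
  {"x":0.02,"y":0.07,"z":0.8,"ax":0,"ay":0,"az":3.28,"hand":0},
  {"x":0.02,"y":0.07,"z":1.79,"ax":0,"ay":0,"az":3.28,"hand":0},
  {"x":0.02,"y":0.07,"z":1.79,"ax":0,"ay":0,"az":3.28,"hand":0},
  {"x":0.02,"y":0.07,"z":1.79,"ax":0,"ay":0,"az":3.28,"hand":0},
])

```text
clock: 7.2
eef_pos: [458.7, -94.0, 11.8]
tcp_rot: [-3.139, 0.002, 0.693]
contact_force: [0.5, 0.0, 1.6]
opening: -0.001
grasp_force: 0.0
```

Run:
```python
from h import *
s=monitor.sense();print(s["eef_pos"],s["tcp_rot"])
c=np.array((551.8,-80));th=39.8
W,b=arc(c,th,(-59.5,48),48,18,3,yaw0=0);tonest(*b)
q=c+rot(th)@np.array([-60,48])
rows([(*q,12,th)]+W)
```

```text
[458.71826559 -94.04602103  11.82287983] [-3.13902074e+00  1.99624673e-03  6.92903770e-01]
nest frame [-117.  -102.5] dyaw 0.1
[{"x": 0.41, "y": 0.02, "z": -0.0, "ax": 0, "ay": 0, "az": -0.02, "hand": 0}, {"x": 0.51, "y": -0.04, "z": -0.0, "ax": 0, "ay": 0, "az": 0.48, "hand": 0}, {"x": 0.61, "y": -0.1, "z": -0.0, "ax": 0, "ay": 0, "az": 0.98, "hand": 0}, {"x": 0.71, "y": -0.15, "z": -0.0, "ax": 0, "ay": 0, "az": 1.48, "hand": 0}, {"x": 0.81, "y": -0.2, "z": -0.0, "ax": 0, "ay": 0, "az": 1.98, "hand": 0}, {"x": 0.91, "y": -0.23, "z": -0.0, "ax": 0, "ay": 0, "az": 2.48, "hand": 0}, {"x": 1.01, "y": -0.27, "z": -0.0, "ax": 0, "ay": 0, "az": 2.98, "hand": 0}]
```

drive_tool([
  {"x":0.41,"y":0.02,"z":0,"ax":0,"ay":0,"az":0,"hand":0},
  {"x":0.51,"y":-0.04,"z":0,"ax":0,"ay":0,"az":0.48,"hand":0},
  {"x":0.61,"y":-0.1,"z":0,"ax":0,"ay":0,"az":0.98,"hand":0},
  {"x":0.71,"y":-0.15,"z":0,"ax":0,"ay":0,"az":1.48,"hand":0},
  {"x":0.81,"y":-0.2,"z":0,"ax":0,"ay":0,"az":1.98,"hand":0},
  {"x":0.91,"y":-0.23,"z":0,"ax":0,"ay":0,"az":2.48,"hand":0},
  {"x":1.01,"y":-0.27,"z":0,"ax":0,"ay":0,"az":2.98,"hand":0},
  {"x":1.01,"y":-0.27,"z":0,"ax":0,"ay":0,"az":2.98,"hand":0},
])

```text
clock: 8.0
eef_pos: [491.5, -51.5, 14.9]
tcp_rot: [3.14, -0.003, 0.379]
contact_force: [-0.8, 0.0, -0.0]
opening: 0.002
grasp_force: 0.2
```

drive_tool([
  {"x":-0.5,"y":0,"z":0,"ax":0,"ay":0,"az":0,"hand":0},
  {"x":-0.5,"y":0,"z":-0.9,"ax":0,"ay":0,"az":0,"hand":0},
  {"x":-0.5,"y":0,"z":-2.0,"ax":0,"ay":0,"az":0,"hand":0},
  {"x":-0.5,"y":0,"z":-2.0,"ax":0,"ay":0,"az":0,"hand":0},
  {"x":-0.5,"y":0,"z":-2.0,"ax":0,"ay":0,"az":0,"hand":0},
])

```text
clock: 8.5
eef_pos: [468.9, -61.4, 115.5]
tcp_rot: [3.138, -0.006, 0.379]
contact_force: [0.1, -0.7, 0.7]
opening: -0.001
grasp_force: 0.0
```

Run:
```python
from h import *
s=monitor.sense();print(s["eef_pos"],s["tcp_rot"])
im=imaging.grab_frame("top");cv2.imwrite("pics/top3.png",im[...,::-1])
cv2.imwrite("pics/d3.png",cv2.resize(im[125:255,180:330,::-1],None,fx=5,fy=4.5,interpolation=cv2.INTER_CUBIC))
q=w((-117,-200))
rows([(*q,110,111.7)])
```

```text
[468.94058681 -61.42358566 115.48168081] [ 3.1381123  -0.00618832  0.37939376]
[{"x": 1.66, "y": 2.88, "z": 0.08, "ax": 0, "ay": 0, "az": -15.0, "hand": 0}]
```

View pics/d3.png

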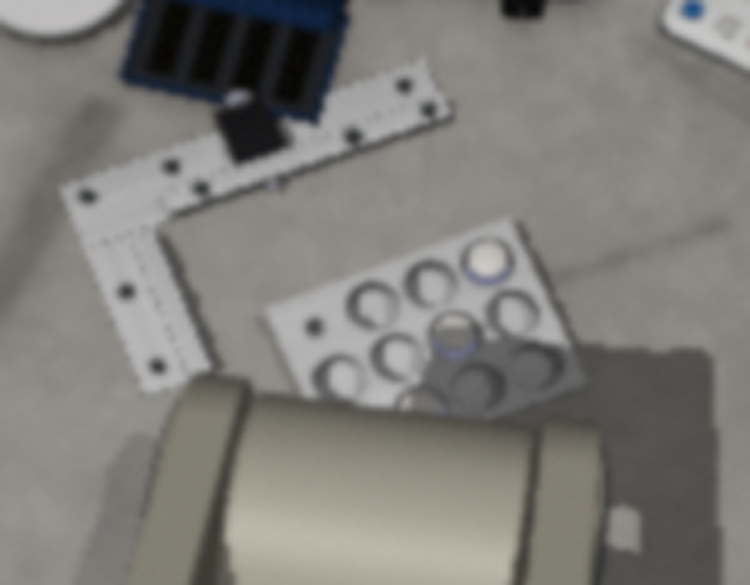

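Nearly square: corner_a at crop (266,310), corner_b at (516,222), d at (582,380). I'll measure, then go to the −y end for a two-finger push.

Run:
```python
from h import *
im=cv2.imread("pics/top3.png")[...,::-1].copy()
px=[((x+.5)/5-.5+180,(y+.5)/4.5-.5+125) for x,y in[(516,222),(266,310),(582,380)]]
P=ray("top",px,40);c,th,e=block(im,*P);print(c,th,e);tonest(c,th)
```

```text
[561.63977414 -71.13096391] 21.982246 383.17444
nest frame [-116.5  -99.8] dyaw 0.3
```

drive_tool([
  {"x":1.66,"y":2.88,"z":0.08,"ax":0,"ay":0,"az":-15,"hand":0},
  {"x":1.66,"y":2.88,"z":0.08,"ax":0,"ay":0,"az":-15,"hand":0},
  {"x":1.66,"y":2.88,"z":0.08,"ax":0,"ay":0,"az":-15,"hand":55},
  {"x":1.66,"y":2.88,"z":0.08,"ax":0,"ay":0,"az":-15,"hand":55},
  {"x":1.66,"y":2.88,"z":0.08,"ax":0,"ay":0,"az":-15,"hand":55},
  {"x":1.66,"y":2.88,"z":0.08,"ax":0,"ay":0,"az":-15,"hand":55},
  {"x":1.66,"y":2.88,"z":0.08,"ax":0,"ay":0,"az":-15,"hand":55},
  {"x":1.66,"y":2.88,"z":0.08,"ax":0,"ay":0,"az":-15,"hand":55},
])

```text
clock: 9.35
eef_pos: [595.9, -164.1, 106.3]
tcp_rot: [-3.139, -0.001, 1.585]
contact_force: [0.1, 0.6, -0.7]
opening: 0.644
grasp_force: 0.0
```

drive_tool([
  {"x":0,"y":0,"z":0,"ax":0,"ay":0,"az":0,"hand":55},
  {"x":0,"y":0,"z":0,"ax":0,"ay":0,"az":0,"hand":55},
])

```text
clock: 9.55
eef_pos: [596.4, -164.2, 107.0]
tcp_rot: [-3.14, -0.0, 1.573]
contact_force: [-0.2, -0.2, 0.4]
opening: 0.642
grasp_force: 0.0
```

Run:
```python
from h import *
s=monitor.sense();print(s["eef_pos"],s["tcp_rot"],s["opening"])
q=w((-117,-200));rows([(*q,12,111.7)],55)
```

```text
[ 596.38968047 -164.15174476  107.01259691] [-3.14002454e+00 -4.18253626e-04  1.57321375e+00] 0.6416350839287979
[{"x": -0.0, "y": 0.04, "z": 1.9, "ax": 0, "ay": 0, "az": -3.59, "hand": 55}]
```

drive_tool([
  {"x":0,"y":0.04,"z":0.3,"ax":0,"ay":0,"az":-3.59,"hand":55},
  {"x":0,"y":0.04,"z":0.7,"ax":0,"ay":0,"az":-3.59,"hand":55},
  {"x":0,"y":0.04,"z":1.3,"ax":0,"ay":0,"az":-3.59,"hand":55},
  {"x":0,"y":0.04,"z":1.95,"ax":0,"ay":0,"az":-3.59,"hand":55},
  {"x":0,"y":0.04,"z":1.95,"ax":0,"ay":0,"az":-3.59,"hand":55},
  {"x":0,"y":0.04,"z":1.95,"ax":0,"ay":0,"az":-3.59,"hand":55},
])

```text
clock: 10.15
eef_pos: [598.5, -164.2, 10.2]
tcp_rot: [-3.14, -0.001, 1.951]
contact_force: [0.1, -0.2, 0.3]
opening: 0.648
grasp_force: 0.0
```

Run:
```python
from h import *
s=monitor.sense();print(s["eef_pos"],s["tcp_rot"],s["contact_force"])
rows([(*w((-116.8,y)),10,111.7) for y in (-185,-178,-172,-166,-160,-154,-148,-144)],55)
```

```text
[ 598.4950485  -164.15192294   10.24883548] [-3.14018506e+00 -1.06461351e-03  1.95063896e+00] [ 0.0690643  -0.2143522   0.32254108]
[{"x": 0.3, "y": -0.0, "z": 0.0, "ax": 0, "ay": 0, "az": 0.01, "hand": 55}, {"x": 0.44, "y": -0.0, "z": 0.0, "ax": 0, "ay": 0, "az": 0.01, "hand": 55}, {"x": 0.56, "y": -0.0, "z": 0.0, "ax": 0, "ay": 0, "az": 0.01, "hand": 55}, {"x": 0.68, "y": -0.0, "z": 0.0, "ax": 0, "ay": 0, "az": 0.01, "hand": 55}, {"x": 0.8, "y": -0.0, "z": 0.0, "ax": 0, "ay": 0, "az": 0.01, "hand": 55}, {"x": 0.92, "y": -0.0, "z": 0.0, "ax": 0, "ay": 0, "az": 0.01, "hand": 55}, {"x": 1.04, "y": -0.0, "z": 0.0, "ax": 0, "ay": 0, "az": 0.01, "hand": 55}, {"x": 1.12, "y": -0.0, "z": 0.0, "ax": 0, "ay": 0, "az": 0.01, "hand": 55}]
```

drive_tool([
  {"x":0.3,"y":0,"z":0,"ax":0,"ay":0,"az":0,"hand":55},
  {"x":0.44,"y":0,"z":0,"ax":0,"ay":0,"az":0,"hand":55},
  {"x":0.56,"y":0,"z":0,"ax":0,"ay":0,"az":0,"hand":55},
  {"x":0.68,"y":0,"z":0,"ax":0,"ay":0,"az":0,"hand":55},
  {"x":0.8,"y":0,"z":0,"ax":0,"ay":0,"az":0,"hand":55},
  {"x":0.92,"y":0,"z":0,"ax":0,"ay":0,"az":0,"hand":55},
  {"x":1.04,"y":0,"z":0,"ax":0,"ay":0,"az":0,"hand":55},
  {"x":1.12,"y":0,"z":0,"ax":0,"ay":0,"az":0,"hand":55},
])

```text
clock: 10.95
eef_pos: [579.5, -112.4, 11.9]
tcp_rot: [3.139, 0.003, 1.953]
contact_force: [1.9, -5.8, 2.1]
opening: 0.642
grasp_force: 3.0
```

drive_tool([
  {"x":0,"y":0,"z":0,"ax":0,"ay":0,"az":0,"hand":55},
  {"x":-0.5,"y":0,"z":0,"ax":0,"ay":0,"az":0,"hand":55},
  {"x":-0.6,"y":0,"z":-0.9,"ax":0,"ay":0,"az":0,"hand":55},
  {"x":-0.6,"y":0,"z":-2.0,"ax":0,"ay":0,"az":0,"hand":55},
  {"x":-0.6,"y":0,"z":-2.0,"ax":0,"ay":0,"az":0,"hand":55},
])

```text
clock: 11.45
eef_pos: [592.7, -140.8, 116.5]
tcp_rot: [3.134, 0.005, 1.952]
contact_force: [0.7, -0.1, -0.3]
opening: 0.65
grasp_force: 0.0
```

Run:
```python
from h import *
s=monitor.sense();print(s["eef_pos"],s["tcp_rot"])
im=imaging.grab_frame("top");cv2.imwrite("pics/top4.png",im[...,::-1])
cv2.imwrite("pics/d4.png",cv2.resize(im[125:255,180:330,::-1],None,fx=5,fy=4.5,interpolation=cv2.INTER_CUBIC))
```

```text
[ 592.7415587  -140.81206184  116.51392205] [3.13433307 0.00467328 1.95225215]
```

View pics/d4.png

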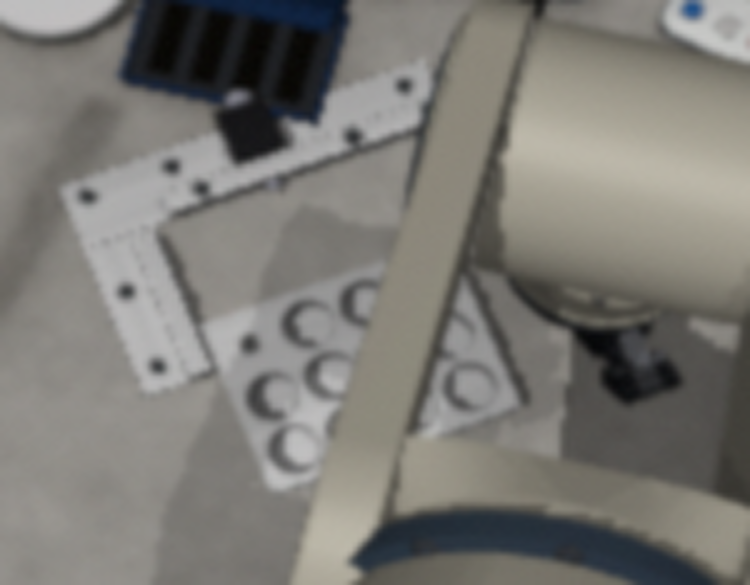

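Corner_a at crop (206,322), (−x,+y) at (270,490), d at (524,403). The block is square and just short of the stop. I'll measure it.

Run:
```python
from h import *
im=cv2.imread("pics/top4.png")[...,::-1].copy()
px=[((x+.5)/5-.5+180,(y+.5)/4.5-.5+125) for x,y in[(206,322),(380,260),(270,490),(524,403),(462,262)]]
a,b,cc,d,b2=ray("top",px,40);print(np.linalg.norm(a-cc),np.linalg.norm(cc-d))
f=edgefit("top",im,b,a,40,w=6,sgn=-1,normal=a-cc)
e=edgefit("top",im,cc,a,40,w=6,sgn=-1,normal=a-b)
e2=edgefit("top",im,d,b2,40,w=6,sgn=-1,normal=d-cc)
for n,x in(("f",f),("e",e),("e2",e2)): print(n,x[1], rot(-NY)@(x[0]-NEST))
q=w((-150,-67))
rows([(*q,110,21.7)],85)
```

```text
94.95642095689082 129.8951683942743
f 111.58435 [-65.42108067 -54.80041004]
e 21.465261 [-112.72922864   -3.52920541]
e2 21.87913 [-122.06930671 -132.08962746]
[{"x": 2.17, "y": -0.71, "z": 0.1, "ax": 0, "ay": 0, "az": 15.03, "hand": 85}]
```

drive_tool([
  {"x":2.4,"y":-1.6,"z":0.1,"ax":0,"ay":0,"az":15,"hand":85},
  {"x":2.4,"y":-1.6,"z":0.1,"ax":0,"ay":0,"az":15,"hand":85},
  {"x":2.4,"y":-1.6,"z":0.1,"ax":0,"ay":0,"az":15,"hand":85},
  {"x":2.4,"y":-1.6,"z":0.1,"ax":0,"ay":0,"az":15,"hand":85},
  {"x":2.4,"y":-1.6,"z":0.1,"ax":0,"ay":0,"az":15,"hand":85},
  {"x":2.4,"y":-1.6,"z":0.1,"ax":0,"ay":0,"az":15,"hand":85},
  {"x":2.4,"y":-1.6,"z":0.1,"ax":0,"ay":0,"az":15,"hand":85},
  {"x":2.4,"y":-1.6,"z":0.1,"ax":0,"ay":0,"az":15,"hand":85},
])

```text
clock: 12.3
eef_pos: [469.2, -58.1, 104.6]
tcp_rot: [-3.14, 0.001, 0.747]
contact_force: [0.5, 0.4, -0.4]
opening: 0.994
grasp_force: 0.0
```

drive_tool([
  {"x":0,"y":0,"z":0,"ax":0,"ay":0,"az":0,"hand":85},
  {"x":0,"y":0,"z":0,"ax":0,"ay":0,"az":0,"hand":85},
])

```text
clock: 12.5
eef_pos: [469.6, -58.3, 104.9]
tcp_rot: [-3.14, 0.001, 0.757]
contact_force: [0.1, -0.8, 0.6]
opening: 0.994
grasp_force: 0.0
```

Run:
```python
from h import *
s=monitor.sense();print(s["eef_pos"],s["tcp_rot"],s["opening"],rot(-NY)@(s["eef_pos"][:2]-NEST))
q=w((-200,-68));rows([(*q,60,21.7),(*q,6,21.7)],85)
```

```text
[469.62846979 -58.3200358  104.8933069 ] [-3.14049847e+00  7.30458321e-04  7.57420077e-01] 0.9941923214704143 [-197.2800693   -53.89582869]
[{"x": -0.15, "y": 0.24, "z": 0.9, "ax": 0, "ay": 0, "az": 3.62, "hand": 85}, {"x": -0.15, "y": 0.24, "z": 1.98, "ax": 0, "ay": 0, "az": 3.62, "hand": 85}]
```

drive_tool([
  {"x":-0.15,"y":0.24,"z":0.3,"ax":0,"ay":0,"az":3.62,"hand":85},
  {"x":-0.15,"y":0.24,"z":0.7,"ax":0,"ay":0,"az":3.62,"hand":85},
  {"x":-0.15,"y":0.24,"z":1.3,"ax":0,"ay":0,"az":3.62,"hand":85},
  {"x":-0.15,"y":0.24,"z":2.02,"ax":0,"ay":0,"az":3.62,"hand":85},
  {"x":-0.15,"y":0.24,"z":2.02,"ax":0,"ay":0,"az":3.62,"hand":85},
  {"x":-0.15,"y":0.24,"z":2.02,"ax":0,"ay":0,"az":3.62,"hand":85},
])

```text
clock: 13.1
eef_pos: [472.3, -72.4, 4.3]
tcp_rot: [-3.14, 0.002, 0.376]
contact_force: [0.8, 0.9, 0.1]
opening: 0.994
grasp_force: 0.0
```

Run:
```python
from h import *
s=monitor.sense();print(s["eef_pos"],s["tcp_rot"],s["contact_force"],rot(-NY)@(s["eef_pos"][:2]-NEST))
rows([(*w((x,-68)),4,21.7) for x in (-185,-175,-167,-159,-151,-143,-135,-128)],85)
```

```text
[472.34533301 -72.35601156   4.32275324] [-3.14039680e+00  1.95888153e-03  3.76127864e-01] [0.82627743 0.8524267  0.11894998] [-199.94549971  -67.9416623 ]
[{"x": 0.3, "y": 0.0, "z": 0.01, "ax": 0, "ay": 0, "az": -0.02, "hand": 85}, {"x": 0.5, "y": -0.0, "z": 0.01, "ax": 0, "ay": 0, "az": -0.02, "hand": 85}, {"x": 0.66, "y": -0.0, "z": 0.01, "ax": 0, "ay": 0, "az": -0.02, "hand": 85}, {"x": 0.82, "y": -0.0, "z": 0.01, "ax": 0, "ay": 0, "az": -0.02, "hand": 85}, {"x": 0.98, "y": -0.0, "z": 0.01, "ax": 0, "ay": 0, "az": -0.02, "hand": 85}, {"x": 1.14, "y": -0.0, "z": 0.01, "ax": 0, "ay": 0, "az": -0.02, "hand": 85}, {"x": 1.3, "y": -0.0, "z": 0.01, "ax": 0, "ay": 0, "az": -0.02, "hand": 85}, {"x": 1.44, "y": -0.0, "z": 0.01, "ax": 0, "ay": 0, "az": -0.02, "hand": 85}]
```

drive_tool([
  {"x":0.3,"y":0,"z":0,"ax":0,"ay":0,"az":-0.02,"hand":85},
  {"x":0.5,"y":0,"z":0,"ax":0,"ay":0,"az":-0.02,"hand":85},
  {"x":0.66,"y":0,"z":0,"ax":0,"ay":0,"az":-0.02,"hand":85},
  {"x":0.82,"y":0,"z":0,"ax":0,"ay":0,"az":-0.02,"hand":85},
  {"x":0.98,"y":0,"z":0,"ax":0,"ay":0,"az":-0.02,"hand":85},
  {"x":1.14,"y":0,"z":0,"ax":0,"ay":0,"az":-0.02,"hand":85},
  {"x":1.3,"y":0,"z":0,"ax":0,"ay":0,"az":-0.02,"hand":85},
  {"x":1.44,"y":0,"z":0,"ax":0,"ay":0,"az":-0.02,"hand":85},
])

```text
clock: 13.9
eef_pos: [538.8, -46.0, 5.3]
tcp_rot: [-3.141, 0.003, 0.377]
contact_force: [-9.1, -4.1, 7.9]
opening: 0.996
grasp_force: 5.3
```

drive_tool([
  {"x":0,"y":0,"z":0,"ax":0,"ay":0,"az":0,"hand":85},
  {"x":0,"y":0,"z":0,"ax":0,"ay":0,"az":0,"hand":85},
])

```text
clock: 14.1
eef_pos: [540.9, -45.9, 5.3]
tcp_rot: [3.141, -0.001, 0.377]
contact_force: [-2.1, -0.4, 1.3]
opening: 0.996
grasp_force: 0.7
```

Run:
```python
from h import *
s=monitor.sense();print(s["eef_pos"],s["tcp_rot"],s["contact_force"],rot(-NY)@(s["eef_pos"][:2]-NEST))
im=imaging.grab_frame("top");cv2.imwrite("pics/top5.png",im[...,::-1])
cx=-128+11+97
P=[w(p) for p in((cx,-132),(cx,-3.5))]
f=edgefit("top",im,*P,40,w=8,sgn=-1,normal=w((1,0))-w((0,0)))
print(f[1]-90-NY, rot(-NY)@(f[0]-NEST))
cv2.imwrite("pics/d5.png",cv2.resize(im[125:255,180:330,::-1],None,fx=5,fy=4.5,interpolation=cv2.INTER_CUBIC))
```

```text
[540.91736084 -45.88694469   5.26250642] [ 3.14109644e+00 -1.07693575e-03  3.76659535e-01] [-2.06311204 -0.39158235  1.3015729 ] [-126.44614351  -68.70267507]
-1.5539055 [-19.74998477 -67.47323647]
```

View pics/d5.png

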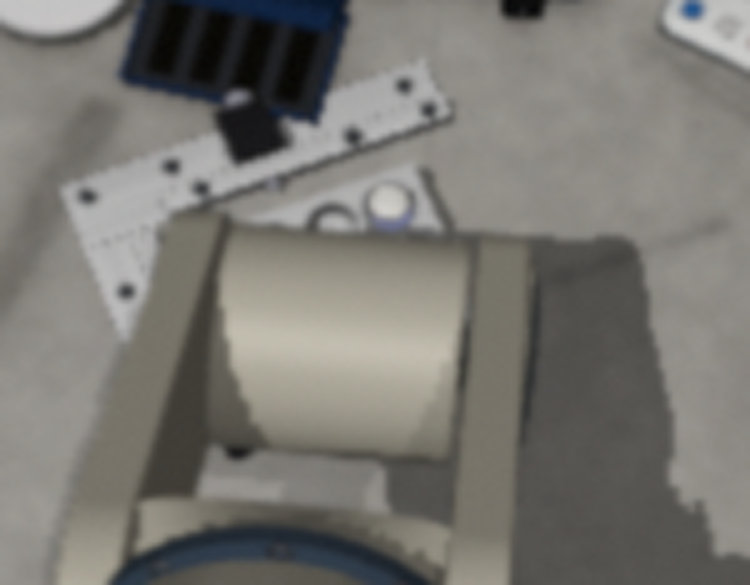

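Only part of the fence-side edge is visible, crop (240,220) to (420,165), with the corner_b vial standing. I'll fit that part, and use the oblique view as well.

Run:
```python
from h import *
im=cv2.imread("pics/top5.png")[...,::-1].copy()
n=w((1,0))-w((0,0))
P=[w(p) for p in((-19.5,-130),(-19.5,-45))]
print(np.round((proj("top",np.c_[P,[40,40]])+.5-[180,125])*[5,4.5],0))
f=edgefit("top",im,*P,40,w=6,sgn=-1,normal=n); print(f[1]-90-NY, rot(-NY)@(f[0]-NEST))
E=[w(p) for p in((-25,-132),(-45,-132))]
e=edgefit("top",im,*E,40,w=6,sgn=-1,normal=w((0,-1))-w((0,0))); print(rot(-NY)@(e[0]-NEST))
sc=imaging.grab_frame("scene");cv2.imwrite("pics/scene5.png",sc[...,::-1])
# scene: +y end edge
for x in [0]:
  P=[w(p) for p in((-19.5,-130),(-19.5,-5))]
  f=edgefit("scene",sc,*P,40,w=6,sgn=-1,normal=n); print("scene fence side",f[1]-90-NY, rot(-NY)@(f[0]-NEST))
  P=[w(p) for p in((-112,-3.5),(-22,-3.5))]
  f=edgefit("scene",sc,*P,40,w=6,sgn=-1,normal=w((0,1))-w((0,0))); print("scene +y end",f[1]-NY, rot(-NY)@(f[0]-NEST))
cv2.imwrite("pics/s5.png",cv2.resize(sc[165:265,165:300,::-1],None,fx=5.5,fy=5.5,interpolation=cv2.INTER_CUBIC))
```

```text
[[410. 160.]
 [246. 217.]]
-0.46391678 [-20.54674739 -88.57566349]
[ -33.06154919 -131.22499089]
scene fence side 0.04768753 [-17.47932647 -67.24411162]
scene +y end -0.7062206 [-67.11183583  -3.48737986]
```

View pics/s5.png

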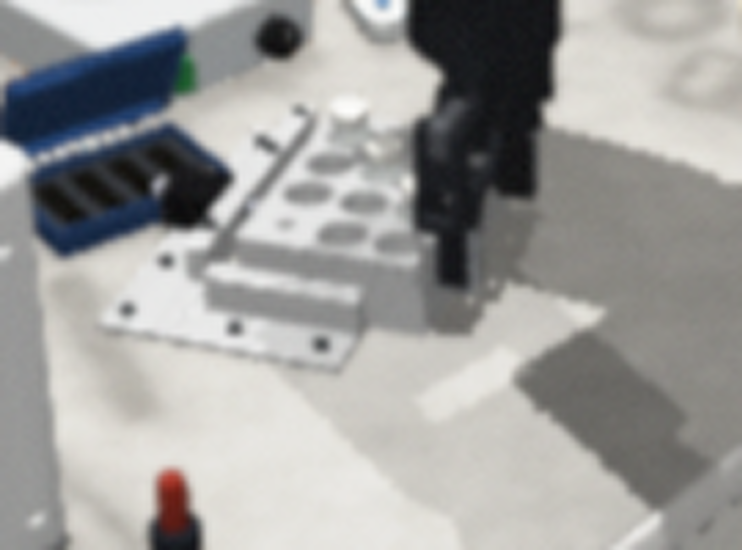

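The oblique view shows the block square, about 18 mm from the fence and 3 mm short of the stop, with all three vials standing. Now I push it home slowly.

drive_tool([
  {"x":0.06,"y":0,"z":0,"ax":0,"ay":0,"az":0,"hand":85},
  {"x":0.12,"y":0,"z":0,"ax":0,"ay":0,"az":0,"hand":85},
  {"x":0.18,"y":0,"z":0,"ax":0,"ay":0,"az":0,"hand":85},
  {"x":0.24,"y":0,"z":0,"ax":0,"ay":0,"az":0,"hand":85},
  {"x":0.29,"y":0,"z":0,"ax":0,"ay":0,"az":0,"hand":85},
  {"x":0.33,"y":0,"z":0,"ax":0,"ay":0,"az":0,"hand":85},
  {"x":0.36,"y":0,"z":0,"ax":0,"ay":0,"az":0,"hand":85},
  {"x":0.36,"y":0,"z":0,"ax":0,"ay":0,"az":0,"hand":85},
])

```text
clock: 15.0
eef_pos: [554.4, -40.0, 4.5]
tcp_rot: [-3.14, 0.005, 0.376]
contact_force: [-10.2, -3.7, 9.3]
opening: 0.991
grasp_force: 5.6
```

drive_tool([
  {"x":0.02,"y":0,"z":0,"ax":0,"ay":0,"az":0,"hand":85},
  {"x":0.04,"y":0,"z":0,"ax":0,"ay":0,"az":0,"hand":85},
  {"x":0.06,"y":0,"z":0,"ax":0,"ay":0,"az":0,"hand":85},
])

```text
clock: 15.3
eef_pos: [556.7, -39.0, 4.5]
tcp_rot: [-3.14, 0.005, 0.376]
contact_force: [-13.4, -5.8, 11.7]
opening: 0.995
grasp_force: 7.0
```

drive_tool([
  {"x":0.02,"y":0,"z":0,"ax":0,"ay":0,"az":0,"hand":85},
  {"x":0.04,"y":0,"z":0,"ax":0,"ay":0,"az":0,"hand":85},
])

```text
clock: 15.5
eef_pos: [558.4, -38.3, 4.5]
tcp_rot: [-3.14, 0.006, 0.376]
contact_force: [-13.5, -6.0, 11.7]
opening: 0.996
grasp_force: 7.3
```

drive_tool([
  {"x":0.02,"y":0,"z":0,"ax":0,"ay":0,"az":0,"hand":85},
  {"x":0.04,"y":0,"z":0,"ax":0,"ay":0,"az":0,"hand":85},
])

```text
clock: 15.7
eef_pos: [559.2, -37.9, 4.4]
tcp_rot: [-3.14, 0.008, 0.376]
contact_force: [-19.9, -10.8, 18.2]
opening: 0.997
grasp_force: 11.1
```

drive_tool([
  {"x":-0.3,"y":0,"z":0,"ax":0,"ay":0,"az":0,"hand":85},
  {"x":-0.6,"y":0,"z":0,"ax":0,"ay":0,"az":0,"hand":85},
  {"x":-0.6,"y":0,"z":-1.0,"ax":0,"ay":0,"az":0,"hand":85},
  {"x":-0.6,"y":0,"z":-2.0,"ax":0,"ay":0,"az":0,"hand":70},
  {"x":-0.6,"y":0,"z":-2.1,"ax":0,"ay":0,"az":0,"hand":40},
  {"x":-0.6,"y":0,"z":-2.1,"ax":0,"ay":0,"az":0,"hand":40},
])

```text
clock: 16.3
eef_pos: [536.6, -48.4, 111.3]
tcp_rot: [3.14, -0.004, 0.376]
contact_force: [-0.3, 0.3, -0.5]
opening: 0.504
grasp_force: 0.0
```

Run:
```python
from h import *
s=monitor.sense();print(s["eef_pos"],s["tcp_rot"],s["contact_force"])
im=imaging.grab_frame("top");cv2.imwrite("pics/top6.png",im[...,::-1])
n=w((1,0))-w((0,0))
f=edgefit("top",im,w((0,-130)),w((0,-60)),40,w=6,sgn=-1,normal=n); print(f[1]-90-NY, rot(-NY)@(f[0]-NEST))
sc=imaging.grab_frame("scene");cv2.imwrite("pics/scene6.png",sc[...,::-1])
f=edgefit("scene",sc,w((-88,-3.5)),w((-6,-3.5)),40,w=6,sgn=-1,normal=w((0,1))-w((0,0))); print("scene +y end",f[1]-NY, rot(-NY)@(f[0]-NEST))
rows([(*w((-52,-172)),110,111.7)],40)
```

```text
[536.56349986 -48.3778803  111.2943894 ] [ 3.13966644 -0.00405881  0.37552259] [-0.26314313  0.28085255 -0.48273996]
-2.6624718 [  4.14479659 -90.80677121]
scene +y end -0.09127426 [-47.30399455  -2.69124227]
[{"x": 1.63, "y": 2.07, "z": -0.03, "ax": 0, "ay": 0, "az": -15.03, "hand": 40}]
```

drive_tool([
  {"x":1.63,"y":2.07,"z":0,"ax":0,"ay":0,"az":-15,"hand":40},
  {"x":1.63,"y":2.07,"z":0,"ax":0,"ay":0,"az":-15,"hand":40},
  {"x":1.63,"y":2.07,"z":0,"ax":0,"ay":0,"az":-15,"hand":40},
  {"x":1.63,"y":2.07,"z":0,"ax":0,"ay":0,"az":-15,"hand":40},
  {"x":1.63,"y":2.07,"z":0,"ax":0,"ay":0,"az":-15,"hand":40},
  {"x":1.63,"y":2.07,"z":0,"ax":0,"ay":0,"az":-15,"hand":40},
  {"x":1.63,"y":2.07,"z":0,"ax":0,"ay":0,"az":-15,"hand":40},
  {"x":1.63,"y":2.07,"z":0,"ax":0,"ay":0,"az":-15,"hand":40},
])

```text
clock: 17.2
eef_pos: [647.8, -114.2, 106.8]
tcp_rot: [-3.138, -0.001, 1.582]
contact_force: [0.3, 0.3, 0.2]
opening: 0.462
grasp_force: 0.0
```

drive_tool([
  {"x":0,"y":0,"z":0,"ax":0,"ay":0,"az":-3.6,"hand":40},
  {"x":0,"y":0,"z":0,"ax":0,"ay":0,"az":-3.6,"hand":40},
  {"x":0,"y":0,"z":0,"ax":0,"ay":0,"az":-3.6,"hand":40},
  {"x":0,"y":0,"z":0,"ax":0,"ay":0,"az":-3.6,"hand":40},
])

```text
clock: 17.6
eef_pos: [648.0, -114.2, 107.1]
tcp_rot: [-3.139, -0.002, 1.954]
contact_force: [0.4, 0.1, 0.2]
opening: 0.469
grasp_force: 0.0
```

Run:
```python
from h import *
s=monitor.sense();print(s["eef_pos"],s["tcp_rot"],s["opening"])
rows([(*w((-52,-172)),10,111.7)],40)
n=w((1,0))-w((0,0))
im=imaging.grab_frame("top");cv2.imwrite("pics/top7.png",im[...,::-1])
for N in ("top",):
  f=edgefit(N,im,w((-90,-3)),w((-10,-3)),40,w=5,sgn=-1,normal=w((0,1))-w((0,0))); print("+y end",f[1]-NY, rot(-NY)@(f[0]-NEST))
  f=edgefit(N,im,w((-97,-50)),w((-97,-5)),40,w=6,sgn=-1,normal=-n); print("-x side",f[1]-90-NY, rot(-NY)@(f[0]-NEST))
```

```text
[ 647.95092405 -114.22859652  107.0768938 ] [-3.13868330e+00 -1.87225639e-03  1.95377375e+00] 0.46943193514107706
[{"x": -0.0, "y": 0.01, "z": 1.94, "ax": 0, "ay": 0, "az": 0.04, "hand": 40}]
+y end -0.34053993 [-49.48309486  -3.54999152]
-x side 11.902485 [-99.01637343 -26.22993754]
```

drive_tool([
  {"x":0,"y":0,"z":0.5,"ax":0,"ay":0,"az":0,"hand":40},
  {"x":0,"y":0,"z":1.2,"ax":0,"ay":0,"az":0,"hand":40},
  {"x":0,"y":0,"z":1.92,"ax":0,"ay":0,"az":0,"hand":40},
  {"x":0,"y":0,"z":1.92,"ax":0,"ay":0,"az":0,"hand":40},
  {"x":0.3,"y":0,"z":1.92,"ax":0,"ay":0,"az":0,"hand":40},
  {"x":0.5,"y":0,"z":1.92,"ax":0,"ay":0,"az":0,"hand":40},
  {"x":0.56,"y":0,"z":1.92,"ax":0,"ay":0,"az":0,"hand":40},
  {"x":0.6,"y":0,"z":1.92,"ax":0,"ay":0,"az":0,"hand":40},
])

```text
clock: 18.45
eef_pos: [639.3, -86.4, 15.3]
tcp_rot: [3.139, 0.002, 1.954]
contact_force: [1.7, -6.5, 1.7]
opening: 0.465
grasp_force: 3.0
```

drive_tool([
  {"x":0.02,"y":0,"z":0,"ax":0,"ay":0,"az":0,"hand":40},
  {"x":0.04,"y":0,"z":0,"ax":0,"ay":0,"az":0,"hand":40},
])

```text
clock: 18.65
eef_pos: [639.1, -85.9, 15.2]
tcp_rot: [3.139, 0.003, 1.953]
contact_force: [2.1, -8.4, 1.4]
opening: 0.471
grasp_force: 3.9
```

drive_tool([
  {"x":0.02,"y":0,"z":0,"ax":0,"ay":0,"az":0,"hand":40},
  {"x":0.04,"y":0,"z":0,"ax":0,"ay":0,"az":0,"hand":40},
])

```text
clock: 18.85
eef_pos: [638.5, -84.3, 15.2]
tcp_rot: [3.138, 0.003, 1.953]
contact_force: [2.0, -10.8, 2.3]
opening: 0.468
grasp_force: 5.6
```

drive_tool([
  {"x":0.02,"y":0,"z":0,"ax":0,"ay":0,"az":0,"hand":40},
  {"x":0.04,"y":0,"z":0,"ax":0,"ay":0,"az":0,"hand":40},
])

```text
clock: 19.05
eef_pos: [638.4, -84.2, 15.4]
tcp_rot: [3.138, 0.006, 1.954]
contact_force: [3.9, -21.4, 0.0]
opening: 0.468
grasp_force: 10.6
```

drive_tool([
  {"x":0.02,"y":0,"z":0,"ax":0,"ay":0,"az":0,"hand":40},
  {"x":0.03,"y":0,"z":0,"ax":0,"ay":0,"az":0,"hand":40},
])

```text
clock: 19.25
eef_pos: [638.4, -84.1, 15.6]
tcp_rot: [3.137, 0.008, 1.954]
contact_force: [3.9, -26.6, -0.3]
opening: 0.468
grasp_force: 13.1
```

drive_tool([
  {"x":-0.3,"y":0,"z":0,"ax":0,"ay":0,"az":0,"hand":40},
  {"x":-0.6,"y":0,"z":0,"ax":0,"ay":0,"az":0,"hand":40},
  {"x":-0.6,"y":0,"z":-1.0,"ax":0,"ay":0,"az":0,"hand":40},
  {"x":-0.6,"y":0,"z":-2.0,"ax":0,"ay":0,"az":0,"hand":40},
  {"x":-0.6,"y":0,"z":-2.0,"ax":0,"ay":0,"az":0,"hand":40},
  {"x":-0.6,"y":0,"z":-2.0,"ax":0,"ay":0,"az":0,"hand":40},
])

```text
clock: 19.85
eef_pos: [647.7, -107.9, 115.3]
tcp_rot: [3.139, 0.001, 1.953]
contact_force: [-0.6, -0.3, -0.4]
opening: 0.469
grasp_force: 0.0
```

Run:
```python
from h import *
s=monitor.sense();print(s["eef_pos"],s["tcp_rot"])
rows([(*w((-150,-65)),110,21.7)],85)
sc=imaging.grab_frame("scene");cv2.imwrite("pics/scene8.png",sc[...,::-1])
f=edgefit("scene",sc,w((-88,0)),w((-6,0)),40,w=5,sgn=-1,normal=w((0,1))-w((0,0))); print("scene +y end",f[1]-NY, rot(-NY)@(f[0]-NEST))
cv2.imwrite("pics/s8.png",cv2.resize(sc[165:240,175:300,::-1],None,fx=6,fy=6,interpolation=cv2.INTER_CUBIC))
```

```text
[ 647.66697027 -107.89585156  115.31296172] [3.13862140e+00 1.46342226e-03 1.95252335e+00]
[{"x": 2.02, "y": -1.99, "z": 0.11, "ax": 0, "ay": 0, "az": 15.03, "hand": 85}]
scene +y end -0.5153179 [-4.74356258e+01  1.91203339e-02]
```

View pics/s8.png

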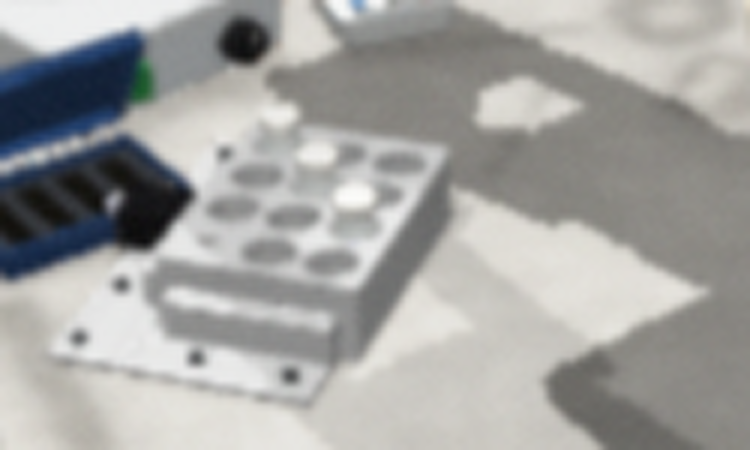

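The block sits in the corner, stop end flush (0.02 mm by the fit), with all three vials standing. I'll press the long side once more so the fence contact is certain.

drive_tool([
  {"x":2.02,"y":-1.99,"z":0.1,"ax":0,"ay":0,"az":15,"hand":85},
  {"x":2.02,"y":-1.99,"z":0.1,"ax":0,"ay":0,"az":15,"hand":85},
  {"x":2.02,"y":-1.99,"z":0.1,"ax":0,"ay":0,"az":15,"hand":85},
  {"x":2.02,"y":-1.99,"z":0.1,"ax":0,"ay":0,"az":15,"hand":85},
  {"x":2.02,"y":-1.99,"z":0.1,"ax":0,"ay":0,"az":15,"hand":85},
  {"x":2.02,"y":-1.99,"z":0.1,"ax":0,"ay":0,"az":15,"hand":85},
  {"x":2.02,"y":-1.99,"z":0.1,"ax":0,"ay":0,"az":15,"hand":85},
  {"x":2.02,"y":-1.99,"z":0.1,"ax":0,"ay":0,"az":15,"hand":85},
])

```text
clock: 20.7
eef_pos: [515.2, -50.7, 106.9]
tcp_rot: [-3.139, 0.002, 0.747]
contact_force: [0.3, 0.2, -0.5]
opening: 1.001
grasp_force: 0.0
```

drive_tool([
  {"x":0,"y":0,"z":0,"ax":0,"ay":0,"az":3.6,"hand":85},
  {"x":0,"y":0,"z":0,"ax":0,"ay":0,"az":3.6,"hand":85},
  {"x":0,"y":0,"z":0,"ax":0,"ay":0,"az":3.6,"hand":85},
  {"x":0,"y":0,"z":0,"ax":0,"ay":0,"az":3.6,"hand":85},
])

```text
clock: 21.1
eef_pos: [515.4, -50.7, 107.1]
tcp_rot: [-3.14, 0.003, 0.375]
contact_force: [-0.4, 0.1, 0.7]
opening: 0.995
grasp_force: 0.0
```

Run:
```python
from h import *
s=monitor.sense();print(s["eef_pos"],s["tcp_rot"],s["opening"])
rows([(*w((-140,-66)),60,21.7),(*w((-140,-66)),4,21.7),(*w((-109,-66)),4,21.7)],85)
```

```text
[515.37214559 -50.70171856 107.05500697] [-3.14015045e+00  2.50750728e-03  3.74839508e-01] 0.9948787877852739
[{"x": 0.24, "y": 0.04, "z": 0.94, "ax": 0, "ay": 0, "az": -0.04, "hand": 85}, {"x": 0.24, "y": 0.04, "z": 2.06, "ax": 0, "ay": 0, "az": -0.04, "hand": 85}, {"x": 0.86, "y": 0.04, "z": 2.06, "ax": 0, "ay": 0, "az": -0.04, "hand": 85}]
```

drive_tool([
  {"x":0.1,"y":0.04,"z":0.6,"ax":0,"ay":0,"az":-0.04,"hand":85},
  {"x":0.1,"y":0.04,"z":1.3,"ax":0,"ay":0,"az":-0.04,"hand":85},
  {"x":0.1,"y":0.04,"z":2.05,"ax":0,"ay":0,"az":-0.04,"hand":85},
  {"x":0.1,"y":0.04,"z":2.05,"ax":0,"ay":0,"az":-0.04,"hand":85},
  {"x":0.4,"y":0.04,"z":2.05,"ax":0,"ay":0,"az":-0.04,"hand":85},
  {"x":0.65,"y":0.04,"z":2.05,"ax":0,"ay":0,"az":-0.04,"hand":85},
  {"x":0.8,"y":0.04,"z":2.05,"ax":0,"ay":0,"az":-0.04,"hand":85},
  {"x":0.86,"y":0.04,"z":2.05,"ax":0,"ay":0,"az":-0.04,"hand":85},
])

```text
clock: 21.9
eef_pos: [558.8, -36.7, 7.4]
tcp_rot: [3.141, -0.001, 0.381]
contact_force: [-6.2, -5.4, 5.7]
opening: 0.996
grasp_force: 3.5
```

drive_tool([
  {"x":0.02,"y":0,"z":0,"ax":0,"ay":0,"az":0,"hand":85},
  {"x":0.05,"y":0,"z":0,"ax":0,"ay":0,"az":0,"hand":85},
])

```text
clock: 22.1
eef_pos: [558.6, -36.2, 6.3]
tcp_rot: [-3.141, 0.002, 0.381]
contact_force: [-8.9, -5.8, 6.7]
opening: 0.994
grasp_force: 4.5
```

drive_tool([
  {"x":0.02,"y":0,"z":0,"ax":0,"ay":0,"az":0,"hand":85},
  {"x":0.04,"y":0,"z":0,"ax":0,"ay":0,"az":0,"hand":85},
])

```text
clock: 22.3
eef_pos: [558.4, -35.9, 5.9]
tcp_rot: [-3.14, 0.005, 0.381]
contact_force: [-13.7, -8.9, 11.7]
opening: 0.99
grasp_force: 7.3
```

drive_tool([
  {"x":0.03,"y":0,"z":0,"ax":0,"ay":0,"az":0,"hand":85},
  {"x":0.06,"y":0,"z":0,"ax":0,"ay":0,"az":0,"hand":85},
])

```text
clock: 22.5
eef_pos: [558.4, -35.7, 5.9]
tcp_rot: [-3.139, 0.01, 0.381]
contact_force: [-23.4, -17.1, 23.4]
opening: 0.994
grasp_force: 14.6
```

drive_tool([
  {"x":-0.3,"y":0,"z":0,"ax":0,"ay":0,"az":0,"hand":85},
  {"x":-0.7,"y":0,"z":0,"ax":0,"ay":0,"az":0,"hand":85},
  {"x":-1.5,"y":0,"z":-0.8,"ax":0,"ay":0,"az":0,"hand":85},
  {"x":-2.0,"y":0,"z":-1.8,"ax":0,"ay":0,"az":0,"hand":85},
  {"x":-2.5,"y":1.2,"z":-2.6,"ax":0,"ay":0,"az":0,"hand":85},
  {"x":-2.7,"y":2.4,"z":-3.0,"ax":0,"ay":0,"az":0,"hand":85},
  {"x":-2.7,"y":3.4,"z":-3.0,"ax":0,"ay":0,"az":0,"hand":85},
  {"x":-2.7,"y":4.0,"z":-3.0,"ax":0,"ay":0,"az":0,"hand":85},
])

```text
clock: 23.3
eef_pos: [506.5, -250.4, 155.2]
tcp_rot: [3.139, -0.003, 0.38]
contact_force: [0.8, -0.7, -0.6]
opening: 0.997
grasp_force: 0.0
```

Run:
```python
from h import *
s=monitor.sense();print(s["eef_pos"],s["contact_force"])
im=imaging.grab_frame("top");sc=imaging.grab_frame("scene");ex=w((1,0))-w((0,0));ey=w((0,1))-w((0,0))
for N,i in(("top",im),("scene",sc)):
  for nm,a,b,n in(("+y",(-88,0),(-6,0),ey),("-y",(-88,-128),(-6,-128),-ey),("-x",(-97,-122),(-97,-6),-ex),("+x",(0,-122),(0,-20),ex)):
    f=edgefit(N,i,w(a),w(b),40,w=5,sgn=-1,normal=n);print(N,nm,np.round(rot(-NY)@(f[0]-NEST),1),round(float(f[1]-NY),1))
cv2.imwrite("pics/t9.png",cv2.resize(im[125:235,180:320,::-1],None,fx=5,fy=5,interpolation=cv2.INTER_CUBIC))
```

```text
[ 506.54077475 -250.41037484  155.17596595] [ 0.75862949 -0.7203412  -0.59035128]
top +y [-45.2  -1.2] -0.4
top -y [ -41. -128.] 0.0
top -x [-97.7 -56.5] 90.2
top +x [  3.5 -67.8] 90.4
scene +y [-47.2   0.2] -0.4
scene -y [ -49.9 -130.5] -0.6
scene -x [-96.  -65.5] 90.3
scene +x [  2.7 -69.7] 88.6
```

View pics/t9.png

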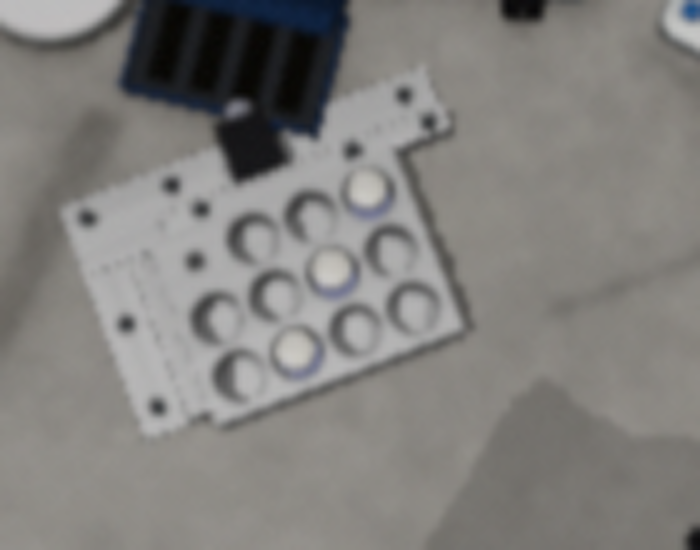

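The block is home on both faces, with the thermometer well at crop (195,260) in the corner and all three vials in their wells. The arm is clear, so I'm handing in.

```bash
python3 -c "
from rig import r
print(r.sign_off())"
```

```text
the job is handed in; nothing more can be done
None
```

The job is handed in at about 23 s: the block was turned square to within about half a degree while roughly 18 mm clear of the fence, then pushed flush onto the fence and against the short stop, with all three vials still standing.

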